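# Load and seal the print-developing chamber, set its air flow and lock the setting

## Task

Put every small article lying between the chamber and the regulator (tape rolls, cartons, stapler: whichever are there) into the open grey chamber, each on its floor and none on top of another, then shut the lid fully and turn both turnbuttons a full quarter turn over it. Only then turn the regulator knob so that its white pointer points at the black diamond mark, and last slide the clear lock hood fully home over the knob without disturbing the setting. Leave the phone, the scale and the jar where they are.

Things in the scene. Friction and masses are not known exactly. Their poses are not given: they have to be found in the camera images.
- chamber: print-developing chamber: grey open-topped box fixed on the table, outside 222 (its x) x 284 (its y) x 66 mm high, walls and floor 6 mm thick. Origin: centre of its underside. Its +x side carries the lid hinge, outside its -x wall stand the two turnbuttons (dark blocks 26 mm square reaching 76 mm high, centred 124 mm from the origin towards -x)
- lid (a joint): hinge of the clear lid with aluminium frame (222 x 284 x 8 mm, 0.3 kg, plus a black lip 70 mm wide that sticks out 17 mm at the middle of its free edge): 0 shut, 1.57 upright, grows as it opens to 1.9 (it starts leaning back, a little past upright). Stiff hinge (about 0.55 N m): it stays where it is left
- lid_hinge (a point): middle of the lid's hinge line, at x = 111 mm, z = 66.5 mm in the chamber's frame; the line runs along the chamber's y. Shut, the lid runs from here towards the chamber's -x, and its underside is at this height
- button_a (a joint): turnbutton at the chamber's +y end of its -x wall; 0: its bar lies along the wall, clear of the lid, pointing to the chamber's +y; 1.57 (stop): a quarter turn, clockwise seen from above, bar pointing to the chamber's +x over the shut lid. Friction 0.04 N m, stays where left
- button_a_grip (a point): on the vertical pivot of turnbutton a, at mid-height of its black upright grip fin (34 mm along the bar x 10 mm thick x standing 19 mm above the bar; the bar's top is 9 mm below this point). Steel bar 55 x 14 x 8 mm, reaching 45 mm from the pivot on its long side. Its x axis points along the long arm
- button_b (a joint): turnbutton at the chamber's -y end of its -x wall, mirror image of a: 0 points to the chamber's -y, clear of the lid; 1.57 (stop): a quarter turn, counter-clockwise seen from above, pointing to the chamber's +x over the shut lid
- button_b_grip (a point): as button_a_grip, for turnbutton b
- console: air-flow regulator: white flat box fixed on the table, 240 (x) x 130 (y) x 45 mm high; origin: centre of its underside. On top the knob (axis at x = -60 mm, y = 0) and the lock hood (parked towards +x)
- knob (a joint): angle of the regulator knob, 0 to 4.7 rad, grows clockwise seen from above; friction 0.04 N m, stays where left
- knob_axis (a point): on the knob's vertical axis, at mid-height of its black grip bar (44 x 14 mm, 26 mm high, its top 34 mm over the console's top). Below the bar is a round skirt, 60 mm in diameter and 8 mm high. The x axis points along the bar to the pointer
- knob_pointer (a point): the pointer: end of the white line, on the skirt's edge, 30 mm from the knob's axis
- mark_tip (a point): the set mark: a black diamond 17 mm long lying on the console beside the knob's skirt (the other marks are short thin ticks, 20 degrees apart); this point is its end nearest the knob, 31.5 mm from the knob's axis; its x axis points away from the knob's axis. Where it lies round the knob differs from start to start
- lock (a joint): travel of the lock hood, 0 (parked, knob free) to 0.115 m (stop, hood squarely over the knob), along the console's -x; friction 2 N, stays where left
- lock_grip (a point): centre of the aluminium fin on top of the lock hood: 12 (along the slide) x 36 (across) x 26 mm high, standing on the roof of the hood, which is 13 mm below this point. The hood is clear plastic, 70 mm along the slide, 92 mm across, 45 mm high, open at both ends
- roll_a_centre (a point): small roll of tape, ring 48 mm across, bore 26 mm, 24 mm high, lying flat, 40 g; centre, half-way up; z up as it stands, 12 mm over its underside
- roll_b_centre (a point): second roll of tape, same size; its centre, half-way up; z up as it stands, 12 mm over its underside
- carton_a_centre (a point): small carton 58 (x) x 36 (y) x 28 mm high, 50 g; centre, half-way up; z up as it stands, 14 mm over its underside
- carton_b_centre (a point): second carton, same size; centre, half-way up; z up as it stands, 14 mm over its underside
- stapler_centre (a point): mini stapler 62 (x) x 26 (y) x 36 mm high, dark base 12 mm high, orange top 24 mm wide, 80 g; centre, half-way up; z up as it stands, 18 mm over its underside
- phone_centre (a point): bystander: phone 75 x 150 x 9 mm lying flat; centre
- scale_centre (a point): bystander: pocket scale 80 x 120 x 18 mm; centre
- jar_centre (a point): bystander: jar 60 mm across, 75 mm high; centre
Mind the look-alikes: they are no part of the job. What is shaped like the part that bears stapler_centre but yellow is not meant.

How it is judged:
By the outcome, as a careful person would: the job done as asked, in the order asked, and still so for the second after the job is handed in, with the robot touching nothing.
Of roll_a, roll_b, carton_a, carton_b, stapler only 2 to 4 are there at a start; the rules pass over those that are not, and their reading is None.
At some moment in a run one of roll_a, roll_b, carton_a, carton_b, stapler may be knocked a few centimetres aside while the robot is not near it.
Once in a run the grip may slacken for a moment while it holds something.
It also fails if it takes over 210 s, if anything falls off the work surface, if the arm or the gripper's body presses on something with over 40 N, if the wrist force passes 120 N, or if a joint passes its speed limit or range.

## Robot

A 6-joint arm with a two-finger parallel gripper is mounted at the origin on the work surface. World frame = base frame: x ahead of the robot, y to its left, z up, the work surface at z = 0. Lengths are in m, angles in rad, forces in N, time in s.
With the tool pointing down it reaches from about 0.4 to 0.925 m from the base axis. Payload 3.4 kg.
Tool frame: the origin (TCP) lies at the very end of the fingers, on their centre line; the grasp point (between the pads) lies 19 mm behind it; z points along the fingers, y is the line along which they close (so a half turn about z gives the same grasp; the last joint's range is limited). The gripper opens to 85 mm and grips with 20 to 120 N. Pads are 22 mm wide; open, the fingers measure 114 mm over their backs; the gripper's body (76 mm by 85 mm) begins 54 mm behind the grasp point. The pads swing forward as they close: fully open they stand 13 mm farther back than shut.
Start: joints at [1.204, 0.307, 1.506, -0, 1.328, -0.073], TCP at [0.166, 0.551, 0.231] pointing down, gripper open.
Joint ranges: [-3.12, 3.12], [-1.05, 2.28], [0.14, 2.33], [-1.42, 4.57], [0.1, 2.73], [-2.68, 2.68]. Speed limits (rad/s): [2.57, 2.57, 3.14, 3.14, 3.14, 3.14].

## Interface

Orientations are given as a unit quaternion [w, x, y, z].
In Python, from rig import monitor, vision, close_job gives the robot as it stands.
- The arm moves only by the shell command python3 -m jog 'ROWS' [OPENING] [FORCE]. ROWS is a JSON object of lists of equal length, an entry for each row: "linear": the shift along the tool's x, y, z in mm, a list of three; "twist": the turn about the tool's z in rad. A call has 1 to 5 rows; each row shifts and turns the commanded pose from where the row before left it, along the tool's axes as they then stand; what a row does not reach is not made up. A row lasts 1/8 s, in which the tool goes at most 62.5 mm and 10.7 degrees, less where a joint would pass 70% of its speed; a pose out of reach is approached as far as the arm can. A call with a gripper value outside its range is refused whole. OPENING is the opening, from 0 (shut) to 1 (fully open), set as the call begins (- or left out, the last holds). The fingers move at their own pace and stop on an object; FORCE is the grip in N (left out, the last holds). Time passes only in rows, so rows that do not move let the fingers close. It gives the time, the measured TCP pose, the force, the opening and the grip force at its end, in the units of the state.
- monitor.state(): the state, without advancing time (a new reading comes with each control period).
- vision.camera(name): name is "scene" or "side" or "wrist"; returns a dict with "pixels" (480x640x3 uint8, red, green, blue), "fx", "fy", "cx", "cy" (pixels), "D" ([k1, k2, p1, p2, k3] as OpenCV has them; the pictures are not rectified), "rvec" (rotation vector, rad) and "tvec" (3), from world to camera coordinates, as OpenCV has them; the wrist camera has in their place "tool_from_camera" (4x4, takes a point from camera to tool coordinates, whose origin is the TCP and whose axes are the flange's). Camera axes: x right, y down, z forward; pixel columns grow to the right and rows downward; lengths in m; the calibration is good to about 2 mm. A picture is of the moment at which its call begins: read the wrist's pose just before it. There is no depth.
- close_job(): hands the job in; it is judged then, once.
Trained networks look in the newest picture that a camera, given by its name, has taken for a name from the list of things; names that differ only in an ending like _2 or _b are one class to them, and where a whole thing is asked for, a point or a joint stands for the part that bears it (a point fixed in the world has none). Each returns a list of dicts, best first, with "p" (0 to 1); they miss things now and then, are a little off and sometimes report something else, mostly with a low value. They report only what shows in the picture. A call takes as long as a camera call. They do not tell look-alikes from the thing itself.
- vision.spot_in(name, camera): "xyz" ([x, y, z] in m, in world coordinates, good to about 4 mm: the middle of the surface that is visible of it).
- vision.trace(name, camera): "region" (480x640 bool, what is visible of it).
- vision.pinpoint(name, camera): "xyz" ([x, y, z] in m, in world coordinates, good to about 4 mm: a listed point, or the origin of a listed thing).
The state is a dict: "t": time; "joint_pos": joint angles; "qvel": joint speeds; "effort": joint torques, N m; "ee_pos": TCP position; "tcp_rot": TCP orientation; "wrist_force": force on the tool from outside, world axes, zero at the start; "moment": the same for the moment, N m; "grip_width": opening from 0.0 (shut) to 1.0 (fully open); "gripper_force": force on a finger pad.
Only numpy, scipy, OpenCV 4.12 (cv2) and the standard library are available. Lean on these libraries where they do the work, as an engineer would, in place of code of your own. Each camera call takes 0.05 s, during which the arm holds its last target. There are 200 camera calls.

## Working session

There is one attempt and no reset: what is moved stays moved. The work goes in short steps, Python scripts to look and compute and a shell command to move; the robot and the scene stay as the last step left them, time stands still between calls to the robot, and variables do not carry over. Pictures are saved under pics/ and viewed, at most 14 in all, crops included, and the job is handed in when it is done.

```bash
ls; mkdir -p pics
cat > h.py <<'E'
import numpy as np, cv2
from rig import monitor, vision, close_job
from scipy.spatial.transform import Rotation as R
def shot(n,f=None):
    c=vision.camera(n)
    if f: cv2.imwrite('pics/'+f,c['pixels'][:,:,::-1])
    return c
def pp(names,cam):
    for n in names:
        r=vision.pinpoint(n,cam)
        print(cam,n,[(np.round(q['xyz'],3).tolist(),round(q['p'],2)) for q in r[:4]])
E
python3 - <<'E'
from h import *
print(monitor.state())
for cam in ('scene','side'):
    shot(cam,cam+'0.png')
    pp(['chamber','lid_hinge','button_a_grip','button_b_grip','console','knob_axis','knob_pointer','mark_tip','lock_grip','roll_a_centre','carton_a_centre','stapler_centre','jar_centre','phone_centre','scale_centre'],cam)
E
```

```text
pics
{'t': 0.0, 'joint_pos': array([ 1.20451267e+00,  3.07565064e-01,  1.50768196e+00, -3.44361390e-06,
        1.32841107e+00, -7.35044508e-02]), 'qvel': array([-0.00016412, -0.00030661,  0.0002402 ,  0.00020726,  0.00124714,
        0.00058772]), 'effort': array([ 2.08073565e-03, -4.57553923e+01, -2.51917344e+01,  5.60475894e-05,
        1.30922665e-02,  2.35864661e-05]), 'ee_pos': array([0.16572613, 0.54986029, 0.23038237]), 'tcp_rot': array([-2.23631850e-04,  1.45866823e-01,  9.89303696e-01, -1.00821423e-03]), 'wrist_force': array([ 0.07783848, -0.36222153, -0.69093407]), 'moment': array([ 0.00852736, -0.00654369, -0.01339165]), 'gripper_force': 0.0, 'grip_width': 0.9992053280615358}
scene chamber [([0.518, 0.257, 0.0], 0.79)]
scene lid_hinge [([0.513, 0.37, 0.067], 0.76)]
scene button_a_grip [([0.465, 0.129, 0.095], 0.4)]
scene button_b_grip [([0.592, 0.136, 0.092], 0.48), ([0.442, -0.134, 0.01], 0.16)]
scene console [([0.556, -0.334, 0.005], 0.94), ([0.44, -0.133, 0.012], 0.28)]
scene knob_axis [([0.495, -0.32, 0.063], 0.72)]
scene knob_pointer [([0.487, -0.295, 0.05], 0.77)]
s
[... 940 characters left out ...]
0.002], 0.39), ([0.654, -0.117, 0.012], 0.31)]
side knob_axis [([0.495, -0.322, 0.067], 0.82)]
side knob_pointer [([0.487, -0.294, 0.054], 0.7)]
side mark_tip [([0.532, -0.316, 0.048], 0.6), ([0.768, 0.192, 0.037], 0.29)]
side lock_grip [([0.603, -0.336, 0.108], 0.59)]
side roll_a_centre [([0.459, -0.008, 0.018], 0.85), ([0.497, -0.324, 0.069], 0.54)]
side carton_a_centre [([0.658, -0.114, 0.013], 0.59)]
side stapler_centre [([0.538, 0.067, 0.019], 0.86), ([0.55, -0.133, 0.016], 0.66), ([0.574, -0.027, 0.017], 0.63)]
side jar_centre [([0.766, 0.192, 0.038], 0.88)]
side phone_centre [([0.554, -0.332, 0.0], 0.73), ([0.784, 0.03, 0.004], 0.63)]
side scale_centre [([0.763, -0.169, 0.008], 0.88)]
```

View pics/scene0.png

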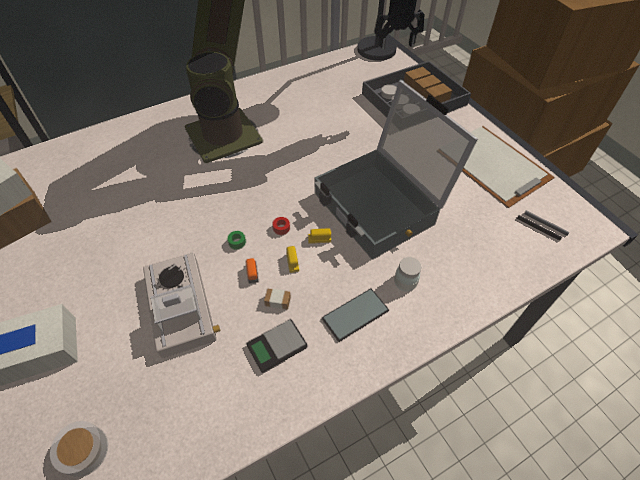

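View pics/side0.png

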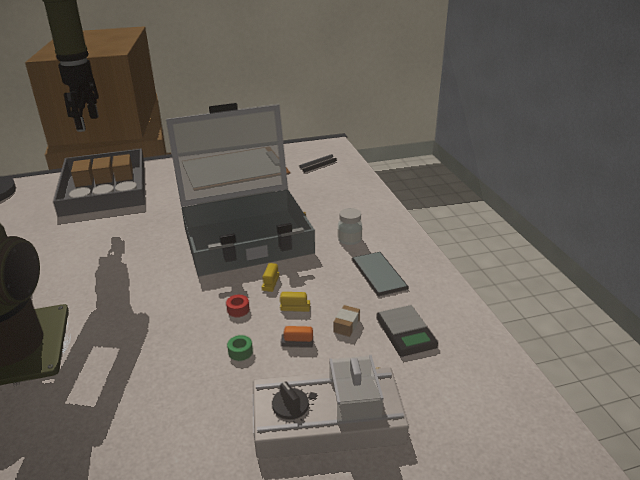

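Four articles show: the red roll (281,226), the green roll (236,240), the orange stapler (252,270) and the carton (278,298). The yellow staplers at (320,236) and (292,259) are look-alikes. The chamber's +x axis points along about world +y. Next I'll look down on the articles with the wrist camera.

```bash
cat >> h.py <<'E'
def pose():
    s=monitor.state(); q=s['tcp_rot']
    return s['ee_pos'], R.from_quat([q[1],q[2],q[3],q[0]]).as_matrix(), s
def go(x,y,z,yawdeg=None,mod=180):
    """needed twist (rad) then the shift in tool axes (mm) after that twist"""
    p,M,s=pose(); yaw=np.degrees(np.arctan2(M[1,0],M[0,0])); tw=0
    if yawdeg is not None:
        tw=-((yawdeg-yaw+mod/2)%mod-mod/2)
    M2=M@R.from_euler('z',tw,degrees=True).as_matrix()
    d=M2.T@(np.array([x,y,z])-p)*1000; n=np.linalg.norm(d)
    print('yaw %.1f twist %.3f (%d rows) | shift after %s (%.1f rows) | shift now %s'%(yaw,np.radians(tw),np.ceil(abs(tw)/10.7),np.round(d,1),n/62.5,np.round(M.T@(np.array([x,y,z])-p)*1000,1)))
def ray(c,uv,z,P=None):
    """pixels -> world on plane z ; wrist camera needs P=pose() taken before"""
    K=np.array([[c['fx'],0,c['cx']],[0,c['fy'],c['cy']],[0,0,1]])
    u=cv2.undistortPoints(np.array(uv,float).reshape(-1,1,2),K,np.array(c['D'],float))[:,0]
    d=np.c_[u,np.ones(len(u))]
    if 'rvec' in c:
        Rm=cv2.Rodrigues(np.array(c['rvec'],float))[0]; o=-Rm.T@np.array(c['tvec']).ravel(); d=d@Rm
    else:
        T=np.array(c['tool_from_camera']); Rm=P[1]@T[:3,:3]; o=P[0]+P[1]@T[:3,3]; d=d@Rm.T
    return o+d*((z-o[2])/d[:,2])[:,None]
E
python3 -c "
from h import *
go(0.5,-0.07,0.42,90)"
```

```text
yaw 163.2 twist 1.278 (7 rows) | shift after [-620.5  334.  -188.7] (11.7 rows) | shift now [-498.9 -497.7 -188.7]
```

```bash
python3 -m jog '{"linear":[[0,0,-40],[0,0,-40],[0,0,-40],[0,0,-40]],"twist":[0.18,0.18,0.18,0.18]}'
python3 -m jog '{"linear":[[0,0,-28],[0,0,0],[0,0,0]],"twist":[0.18,0.18,0.18]}'
python3 -m jog '{"linear":[[-51,28,0],[-51,28,0],[-51,28,0],[-51,28,0],[-51,28,0]],"twist":[0,0,0,0,0]}'
python3 -m jog '{"linear":[[-51,28,0],[-51,28,0],[-51,28,0],[-51,28,0],[-51,28,0]],"twist":[0,0,0,0,0]}'
python3 -m jog '{"linear":[[-55,28,0],[-55,28,0],[0,0,0]],"twist":[0,0,0]}'
cat > obj.py <<'E'
from h import *
import sys
def look(names,f=None,cam='wrist'):
    P=pose(); c=shot(cam,f)
    for n,z,zc in names:
        for r in vision.trace(n,cam)[:4]:
            m=r['region'].astype(np.uint8); ys,xs=np.nonzero(m)
            if len(xs)<30: continue
            col=c['pixels'][ys,xs].mean(0).astype(int)
            w=ray(c,np.c_[xs,ys],z,P)[:,:2]
            (cx,cy),(a,b),_=rr=cv2.minAreaRect((w*1000).astype(np.float32))
            bx=cv2.boxPoints(rr); e=[bx[1]-bx[0],bx[2]-bx[1]]; e=max(e,key=np.linalg.norm)
            print(n,'p%.2f'%r['p'],'rgb',col,'centre',np.round([cx/1000,cy/1000],4),'mm',np.round([a,b],1),'longaxis deg %.1f'%np.degrees(np.arctan2(e[1],e[0])),'px',int(xs.mean()),int(ys.mean()))
        pp([zc],cam)
E
python3 - <<'E'
from obj import *
print(np.round(pose()[0],3))
look([('roll_a',.024,'roll_a_centre'),('carton_a',.028,'carton_a_centre'),('stapler',.036,'stapler_centre')],'w1.png')
E
```

```text
t: 2.1
ee_pos: [0.1659, 0.5504, 0.3927]
tcp_rot: [-0.0, 0.488, 0.873, 0.0]
wrist_force: [-0.0, 0.6, 0.3]
grip_width: 0.998
gripper_force: 0.0
t: 2.48
ee_pos: [0.1661, 0.5506, 0.42]
tcp_rot: [-0.0, 0.703, 0.711, 0.001]
wrist_force: [-0.1, 0.3, -0.9]
grip_width: 1.001
gripper_force: 0.0
t: 3.1
ee_pos: [0.3111, 0.2964, 0.4195]
tcp_rot: [0.0, 0.701, 0.714, 0.0]
wrist_force: [0.9, 0.3, -0.3]
grip_width: 0.997
gripper_force: 0.0
t: 3.72
ee_pos: [0.4557, 0.0439, 0.4196]
tcp_rot: [0.0, 0.701, 0.713, 0.0]
wrist_force: [0.8, 0.9, -0.4]
grip_width: 1.002
gripper_force: 0.0
t: 4.1
ee_pos: [0.5147, -0.0673, 0.4181]
tcp_rot: [-0.0, 0.703, 0.711, -0.001]
wrist_force: [-0.3, 0.6, 0.2]
grip_width: 0.998
gripper_force: 0.0
[ 0.515 -0.067  0.418]Traceback (most recent call last):
  File "<stdin>", line 3, in <module>
  File "obj.py", line 6, in look
    for r in vision.trace(n,cam)[:4]:
             ~~~~~~~~~~~~^^^^^^^
ValueError: it knows: button, button_a_grip, button_b_grip, carton_a_centre, carton_b_centre, chamber, console, jar_centre, knob, knob_axis, knob_pointer, lid, lid_hinge, lock, lock_grip, mark_tip, phone_centre,
```

View pics/w1.png

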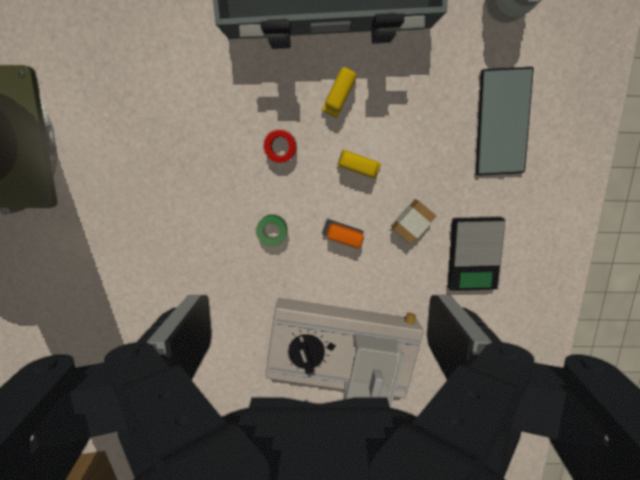

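The wrist view has all four: red roll (280,147), green roll (272,231), orange stapler (346,235) and carton (414,222). The knob is at (306,351), with the mark to its right at (331,346).

Run:
```python
from obj import *
look([('roll_a_centre',.024,'roll_a_centre'),('carton_a_centre',.028,'carton_a_centre'),('stapler_centre',.036,'stapler_centre')])
go(.457,-.006,.1)
```

```text
roll_a_centre p0.63 rgb [138  36  28] centre [ 0.4561 -0.0047] mm [45.9 45.8] longaxis deg 45.5 px 279 147
roll_a_centre p0.42 rgb [60 59 55] centre [0.6184 0.1565] mm [69.7 21.7] longaxis deg 1.1 px 399 25
wrist roll_a_centre [([0.456, -0.006, 0.011], 0.58)]
carton_a_centre p0.79 rgb [136 122  99] centre [ 0.6568 -0.1117] mm [59.  47.3] longaxis deg 50.8 px 413 222
wrist carton_a_centre [([0.659, -0.115, 0.012], 0.91)]
stapler_centre p0.95 rgb [148  76  24] centre [ 0.5513 -0.1313] mm [29.1 62.9] longaxis deg -18.1 px 343 235
stapler_centre p0.80 rgb [144 119  16] centre [0.5399 0.0671] mm [62.8 24.6] longaxis deg 63.8 px 339 93
stapler_centre p0.61 rgb [153 127  20] centre [ 0.57   -0.0281] mm [25.4 60.1] longaxis deg -18.8 px 358 165
wrist stapler_centre [([0.572, -0.028, 0.017], 0.98), ([0.554, -0.138, 0.017], 0.7), ([0.537, 0.071, 0.019], 0.7), ([0.462, 0.126, 0.095], 0.24)]
yaw 91.1 twist 0.000 (0 rows) | shift after [ 57.2 -54.7 319.7] (5.3 rows) | shift now [ 57.2 -54.7 319.7]
```

```bash
python3 -m jog '{"linear":[[14,-14,55],[14,-14,55],[14,-14,55],[14,-13,55],[0,0,0]],"twist":[0,0,0,0,0]}' 0.8 40
python3 - <<'E'
from obj import *
print(np.round(vision.camera('wrist')['tool_from_camera'],3).tolist())
pp(['roll_a_centre'],'wrist')
look([('roll_a_centre',.024,'roll_a_centre')])
go(.456,-.0055,.003)
E
```

```text
t: 5.12
ee_pos: [0.4508, -0.0065, 0.1957]
tcp_rot: [-0.005, 0.7, 0.714, -0.004]
wrist_force: [0.3, -0.2, 0.4]
grip_width: 0.801
gripper_force: 0.0
[[0.001, -0.966, -0.259, 0.066], [1.0, 0.001, -0.0, 0.0], [0.0, -0.259, 0.966, -0.143], [0.0, 0.0, 0.0, 1.0]]
wrist roll_a_centre [([0.457, -0.005, 0.011], 0.9)]
roll_a_centre p0.77 rgb [141  38  30] centre [ 0.4565 -0.0041] mm [47.6 48.1] longaxis deg -44.3 px 314 214
wrist roll_a_centre [([0.457, -0.01, 0.01], 0.66), ([0.767, -0.168, 0.006], 0.47)]
yaw 91.0 twist 0.000 (0 rows) | shift after [  3.8  -6.2 199.4] (3.2 rows) | shift now [  3.8  -6.2 199.4]
```

```bash
python3 -m jog '{"linear":[[2,-3,55],[2,-3,55],[0,0,50],[0,0,38],[0,0,0]],"twist":[0,0,0,0,0]}'
python3 -m jog '{"linear":[[0,0,0],[0,0,0],[0,0,0],[0,0,0]],"twist":[0,0,0,0]}' 0.2 40
python3 -m jog '{"linear":[[0,0,-40],[0,0,-55],[0,0,-55],[0,0,-40],[0,0,0]],"twist":[0,0,0,0,0]}'
python3 -c "
from h import *
go(.42,.245,.19,180)"
```

```text
t: 6.0
ee_pos: [0.4519, -0.0049, 0.0004]
tcp_rot: [-0.001, 0.701, 0.713, -0.001]
wrist_force: [-0.2, 0.0, 0.9]
grip_width: 0.801
gripper_force: 0.0
t: 6.5
ee_pos: [0.4536, -0.0048, 0.0034]
tcp_rot: [0.002, 0.701, 0.713, 0.002]
wrist_force: [0.7, -1.1, 7.7]
grip_width: 0.552
gripper_force: 41.7
t: 7.12
ee_pos: [0.4537, -0.0047, 0.1958]
tcp_rot: [0.004, 0.701, 0.713, 0.003]
wrist_force: [0.1, -0.6, -1.0]
grip_width: 0.546
gripper_force: 41.7
yaw 91.0 twist -1.553 (9 rows) | shift after [ 33.8 249.7   5.2] (4.0 rows) | shift now [250.2 -29.2   5.2]
```

```bash
python3 -m jog '{"linear":[[0,0,0],[0,0,0],[0,0,0],[0,0,0],[0,0,0]],"twist":[-0.173,-0.173,-0.173,-0.173,-0.173]}'
python3 -m jog '{"linear":[[0,0,0],[0,0,0],[0,0,0],[0,0,0]],"twist":[-0.173,-0.173,-0.173,-0.173]}'
python3 -m jog '{"linear":[[7,50,0],[7,50,0],[7,50,0],[7,50,0],[6,50,0]],"twist":[0,0,0,0,0]}'
python3 -m jog '{"linear":[[0,0,50],[0,0,50],[0,0,40],[0,0,15],[0,0,0]],"twist":[0,0,0,0,0]}'
python3 -c "
from h import *
go(.42,.245,.012,180)
print(pose()[2])"
```

```text
t: 7.75
ee_pos: [0.4498, -0.0043, 0.1904]
tcp_rot: [-0.001, 0.334, 0.942, -0.0]
wrist_force: [-0.3, 0.4, -0.6]
grip_width: 0.546
gripper_force: 41.7
t: 8.25
ee_pos: [0.4498, -0.0043, 0.1904]
tcp_rot: [-0.001, -0.005, 1.0, 0.0]
wrist_force: [-0.4, -0.4, -1.3]
grip_width: 0.546
gripper_force: 41.7
t: 8.88
ee_pos: [0.4145, 0.2465, 0.1904]
tcp_rot: [-0.001, -0.002, 1.0, -0.0]
wrist_force: [1.3, -0.3, -1.4]
grip_width: 0.547
gripper_force: 41.7
t: 9.5
ee_pos: [0.4138, 0.2444, 0.0345]
tcp_rot: [-0.002, -0.002, 1.0, -0.001]
wrist_force: [0.8, 0.2, 0.3]
grip_width: 0.546
gripper_force: 41.7
yaw -179.8 twist 0.004 (1 rows) | shift after [-6.3  0.6 22.4] (0.4 rows) | shift now [-6.3  0.6 22.4]
{'t': 9.5, 'joint_pos': array([ 4.45650776e-01,  4.28092366e-01,  1.94160007e+00, -5.02766601e-06,
        7.77157549e-01, -1.12943685e+00]), 'qvel': array([-1.41926477e-03, -3.61700414e-02, -3.24900511e-02, -4.01045068e-04,
        1.56811652e-02,  7.50809677e-05]), 'effort': array([ 1.33841673e-03, -4.15557039e+01, -1.39434448e+01, -4.11260617e-04,
       -1.08494656e-01, -4.53189443e-06]), 'ee_pos': array([0.41381053, 0.24444454, 0.03446777]), 'tcp_rot': array([-0.0023736 , -0.00214744,  0.99999424, -0.00112957]), 'wrist_force': array([0.75842103, 0.17243924, 0.26234882]), 'moment': array([ 0.0020088 , -0.04706625, -0.00615337]), 'gripper_force': 41.69463599100709, 'grip_width': 0.5462920157561414}
```

```bash
python3 -m jog '{"linear":[[-3,0,12],[-3,0,11],[0,0,0]],"twist":[0,0,0]}'
python3 -m jog '{"linear":[[0,0,0],[0,0,0],[0,0,0]],"twist":[0,0,0]}' 0.8
python3 -m jog '{"linear":[[0,0,-40],[0,0,-60],[0,0,-60],[0,0,-20],[0,0,0]],"twist":[0,0,0,0,0]}'
python3 -c "
from h import *
shot('scene','s2.png'); pp(['roll_a_centre'],'scene')
go(.443,-.133,.2,95)"
```

```text
t: 9.88
ee_pos: [0.4221, 0.2453, 0.0128]
tcp_rot: [-0.0, -0.002, 1.0, -0.0]
wrist_force: [-0.5, -0.3, -0.6]
grip_width: 0.547
gripper_force: 41.7
t: 10.25
ee_pos: [0.4222, 0.2456, 0.0137]
tcp_rot: [0.0, -0.002, 1.0, 0.0]
wrist_force: [-0.6, 0.5, 0.2]
grip_width: 0.804
gripper_force: 0.0
t: 10.88
ee_pos: [0.4231, 0.246, 0.1954]
tcp_rot: [0.002, -0.002, 1.0, 0.001]
wrist_force: [-0.4, 0.0, 0.2]
grip_width: 0.803
gripper_force: 0.0
scene roll_a_centre [([0.421, 0.246, 0.018], 0.73), ([0.767, 0.188, 0.037], 0.53), ([0.766, -0.165, 0.009], 0.19)]
yaw -179.8 twist 1.488 (8 rows) | shift after [-378.5  -11.2   -7.3] (6.1 rows) | shift now [ -20.2 -378.2   -7.3]
```

```bash
python3 -m jog '{"linear":[[-4,-60,0],[-4,-60,0],[-4,-60,0],[-4,-60,0],[-4,-60,0]],"twist":[0,0,0,0,0]}'
python3 -m jog '{"linear":[[0,-60,20],[0,-18,20],[0,0,0]],"twist":[0,0,0]}'
python3 - <<'E'
from obj import *
look([('roll_a_centre',.024,'roll_a_centre')])
go(.443,-.133,.003)
E
```

```text
t: 11.6
ee_pos: [0.4418, -0.056, 0.1913]
tcp_rot: [-0.002, -0.002, 1.0, 0.001]
wrist_force: [0.8, 0.2, -0.1]
grip_width: 0.799
gripper_force: 0.0
t: 11.98
ee_pos: [0.4409, -0.1322, 0.1504]
tcp_rot: [-0.004, -0.0, 1.0, 0.001]
wrist_force: [0.1, 0.9, -0.9]
grip_width: 0.799
gripper_force: 0.0
wrist roll_a_centre []
yaw -179.7 twist 0.000 (0 rows) | shift after [ -0.2  -2.4 150. ] (2.4 rows) | shift now [ -0.2  -2.4 150. ]
```

```bash
cat >> obj.py <<'E'
def green(f=None):
    P=pose(); c=shot('wrist',f); im=c['pixels'].astype(int)
    m=((im[:,:,1]>im[:,:,0]*1.4)&(im[:,:,1]>im[:,:,2]*1.15)&(im[:,:,1]>40)).astype(np.uint8)
    k,l,st,ce=cv2.connectedComponentsWithStats(m)
    for i in range(1,k):
        if st[i,4]>150:
            ys,xs=np.nonzero(l==i); w=ray(c,np.c_[xs,ys],.02,P)[:,:2]
            print('green',st[i],np.round((w.min(0)+w.max(0))/2,4),np.round(w.max(0)-w.min(0),3))
E
python3 - <<'E'
from obj import *
green('w3.png')
pp(['roll_a_centre'],'wrist')
E
```

```text
green [ 286  197   60   61 2074] [ 0.4414 -0.1324] [0.048 0.046]
wrist roll_a_centre []
```

View pics/w3.png

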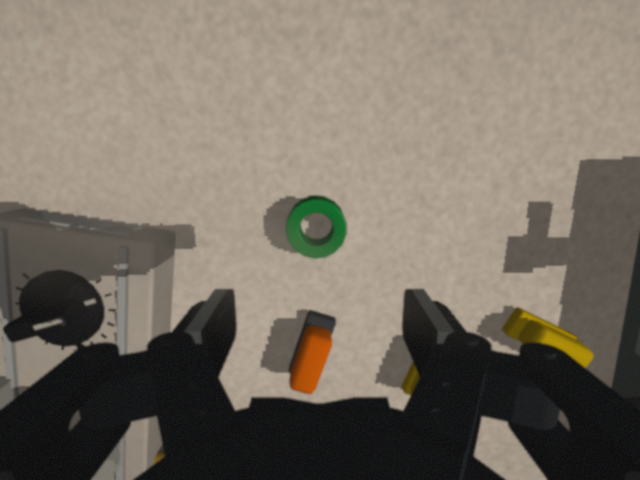

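The green roll at (316,227) lies centred under the tool, so I'll go down and grip it.

```bash
python3 -m jog '{"linear":[[0,0,55],[0,0,50],[0,0,30],[0,0,12],[0,0,0]],"twist":[0,0,0,0,0]}'
python3 -m jog '{"linear":[[0,0,0],[0,0,0],[0,0,0],[0,0,0]],"twist":[0,0,0,0]}' 0.2 40
python3 -m jog '{"linear":[[0,0,-40],[0,0,-55],[0,0,-55],[0,0,-40],[0,0,0]],"twist":[0,0,0,0,0]}'
python3 -m jog '{"linear":[[0,60,0],[0,60,0],[-8,60,0],[-8,60,0],[-8,60,0]],"twist":[0,0,0,0,0]}'
python3 -m jog '{"linear":[[-8,60,0],[-8,19,0],[0,0,0]],"twist":[0,0,0]}'
python3 -c "
from h import *
go(.485,.245,.013,180)"
```

```text
t: 12.85
ee_pos: [0.4439, -0.1312, 0.0066]
tcp_rot: [-0.0, -0.003, 1.0, 0.0]
wrist_force: [-0.2, -0.5, 0.1]
grip_width: 0.796
gripper_force: 0.0
t: 13.35
ee_pos: [0.4448, -0.132, 0.0082]
tcp_rot: [0.002, -0.002, 1.0, -0.0]
wrist_force: [-0.8, 0.9, 6.6]
grip_width: 0.546
gripper_force: 40.5
t: 13.98
ee_pos: [0.4462, -0.1329, 0.2012]
tcp_rot: [0.005, -0.002, 1.0, -0.002]
wrist_force: [-0.2, -0.6, -1.6]
grip_width: 0.545
gripper_force: 41.5
t: 14.6
ee_pos: [0.4655, 0.17, 0.196]
tcp_rot: [-0.0, -0.002, 1.0, -0.0]
wrist_force: [0.3, -0.2, -0.2]
grip_width: 0.545
gripper_force: 41.5
t: 14.98
ee_pos: [0.4818, 0.248, 0.1957]
tcp_rot: [-0.0, -0.003, 1.0, -0.0]
wrist_force: [-0.6, -0.3, -0.1]
grip_width: 0.548
gripper_force: 31.0
yaw -179.6 twist 0.006 (1 rows) | shift after [ -3.3  -2.8 182.7] (2.9 rows) | shift now [ -3.3  -2.9 182.7]
```

```bash
python3 -m jog '{"linear":[[0,0,30],[-3,-3,30],[0,0,45],[0,0,45],[0,0,15]],"twist":[0,0,0,0,0]}' 0.2 60
python3 -m jog '{"linear":[[0,0,16],[0,0,0],[0,0,0]],"twist":[0,0,0]}'
python3 -m jog '{"linear":[[0,0,0],[0,0,0],[0,0,0]],"twist":[0,0,0]}' 0.75
python3 -m jog '{"linear":[[0,0,-40],[0,0,-60],[0,0,-60],[0,0,-20],[0,0,0]],"twist":[0,0,0,0,0]}'
python3 - <<'E'
from obj import *
green('w4.png'); pp(['roll_a_centre'],'wrist')
shot('scene'); pp(['roll_a_centre'],'scene')
go(.553,-.135,.2,160)
E
```

```text
t: 15.6
ee_pos: [0.4824, 0.2414, 0.0292]
tcp_rot: [-0.003, -0.001, 1.0, -0.002]
wrist_force: [-0.2, -0.5, 0.2]
grip_width: 0.535
gripper_force: 61.5
t: 15.98
ee_pos: [0.4858, 0.2445, 0.0164]
tcp_rot: [0.001, -0.002, 1.0, 0.0]
wrist_force: [1.0, -0.8, 0.1]
grip_width: 0.535
gripper_force: 62.0
t: 16.35
ee_pos: [0.4851, 0.2446, 0.0159]
tcp_rot: [0.0, -0.002, 1.0, 0.0]
wrist_force: [-0.2, -0.3, 0.1]
grip_width: 0.749
gripper_force: 0.0
t: 16.98
ee_pos: [0.4862, 0.245, 0.1977]
tcp_rot: [0.002, -0.002, 1.0, 0.001]
wrist_force: [-0.1, 0.6, -0.6]
grip_width: 0.749
gripper_force: 0.0
green [ 291  186   55   56 1854] [0.4833 0.2454] [0.05  0.049]
wrist roll_a_centre [([0.423, 0.246, 0.016], 0.95)]
scene roll_a_centre [([0.462, 0.13, 0.098], 0.58), ([0.482, 0.244, 0.02], 0.18)]
yaw -179.8 twist 0.353 (2 rows) | shift after [-194.7 -332.3   -6. ] (6.2 rows) | shift now [ -67.7 -379.2   -6. ]
```

```bash
python3 -m jog '{"linear":[[-11,-60,0],[-11,-60,0],[-11,-60,0],[-11,-60,0],[-11,-60,0]],"twist":[0,0,0,0,0]}'
python3 -m jog '{"linear":[[-12,-60,0],[0,-19,0],[0,0,0]],"twist":[0,0.16,0.16]}' 0.7
python3 - <<'E'
from obj import *
look([('stapler_centre',.036,'stapler_centre')])
go(.553,-.136,.006,162)
E
```

```text
t: 17.8
ee_pos: [0.5405, -0.0571, 0.1937]
tcp_rot: [-0.002, -0.002, 1.0, 0.0]
wrist_force: [0.6, 0.5, -0.3]
grip_width: 0.75
gripper_force: 0.0
t: 18.18
ee_pos: [0.5527, -0.1364, 0.1932]
tcp_rot: [-0.002, 0.161, 0.987, 0.0]
wrist_force: [0.3, 0.7, 0.8]
grip_width: 0.701
gripper_force: 0.0
stapler_centre p0.97 rgb [158  83  28] centre [ 0.55   -0.1354] mm [25.4 63.1] longaxis deg -18.0 px 318 218
stapler_centre p0.86 rgb [138 114  15] centre [ 0.5679 -0.0345] mm [32.6 57.5] longaxis deg -18.8 px 438 201
stapler_centre p0.74 rgb [139 115  13] centre [0.5385 0.0595] mm [74.9 26.8] longaxis deg 67.1 px 542 131
wrist stapler_centre [([0.542, 0.067, 0.02], 0.77), ([0.559, -0.137, 0.02], 0.76), ([0.572, -0.03, 0.019], 0.58)]
yaw 162.0 twist 0.000 (1 rows) | shift after [ -1.5  -1.5 187.7] (3.0 rows) | shift now [ -1.5  -1.5 187.7]
```

```bash
python3 -m jog '{"linear":[[0,-1,55],[0,0,55],[0,0,45],[0,0,30],[0,0,0]],"twist":[0,0,0,0,0]}'
python3 -m jog '{"linear":[[0,0,0],[0,0,0],[0,0,0],[0,0,0],[0,0,0]],"twist":[0,0,0,0,0]}' 0.05 50
python3 -m jog '{"linear":[[0,0,-40],[0,0,-55],[0,0,-55],[0,0,-40],[0,0,0]],"twist":[0,0,0,-0.157,-0.157]}'
python3 -c "
from h import *
go(.58,.285,.2,180)"
```

```text
t: 18.95
ee_pos: [0.5506, -0.1338, 0.0077]
tcp_rot: [-0.004, 0.156, 0.988, 0.001]
wrist_force: [-0.2, -0.7, -0.0]
grip_width: 0.698
gripper_force: 0.0
t: 19.58
ee_pos: [0.5547, -0.1357, 0.0123]
tcp_rot: [0.002, 0.157, 0.988, -0.0]
wrist_force: [-0.3, 0.7, 6.6]
grip_width: 0.271
gripper_force: 50.2
t: 20.2
ee_pos: [0.5557, -0.1361, 0.2055]
tcp_rot: [0.004, -0.002, 1.0, -0.001]
wrist_force: [2.4, 0.2, -1.4]
grip_width: 0.267
gripper_force: 49.2
yaw -179.8 twist 0.004 (1 rows) | shift after [-24.3 421.1   4.5] (6.7 rows) | shift now [-25.8 421.    4.5]
```

```bash
python3 -m jog '{"linear":[[-4,60,0],[-4,60,0],[-4,60,0],[-4,60,0],[-4,60,0]],"twist":[0,0,0,0,0]}'
python3 -m jog '{"linear":[[-4,60,0],[0,60,0],[0,0,20],[0,0,40],[0,0,0]],"twist":[0,0,0,0,0]}'
python3 -c "
from h import *
go(.58,.285,.018,180)"
```

```text
t: 20.82
ee_pos: [0.5735, 0.1665, 0.201]
tcp_rot: [0.0, 0.001, 1.0, -0.0]
wrist_force: [0.9, 0.6, -0.5]
grip_width: 0.267
gripper_force: 49.4
t: 21.45
ee_pos: [0.5748, 0.2837, 0.1374]
tcp_rot: [-0.004, 0.001, 1.0, -0.002]
wrist_force: [-0.3, -0.2, -1.2]
grip_width: 0.269
gripper_force: 49.5
yaw 179.9 twist -0.001 (1 rows) | shift after [ -6.1   1.7 119.4] (1.9 rows) | shift now [ -6.1   1.7 119.4]
```

```bash
python3 -m jog '{"linear":[[0,0,50],[0,0,40],[0,0,20],[0,0,5],[0,0,0]],"twist":[0,0,0,0,0]}'
python3 -m jog '{"linear":[[0,0,4],[0,0,0],[0,0,0]],"twist":[0,0,0]}'
python3 -m jog '{"linear":[[0,0,0],[0,0,0],[0,0,0]],"twist":[0,0,0]}' 0.6
python3 -m jog '{"linear":[[0,0,-40],[0,0,-60],[0,0,-60],[0,0,-20],[0,0,0]],"twist":[0,0,0,0,0]}'
python3 - <<'E'
from obj import *
look([('stapler_centre',.042,'stapler_centre')])
look([('carton_a_centre',.028,'carton_a_centre')],cam='scene')
look([('carton_a_centre',.028,'carton_a_centre')],cam='side')
go(.658,-.114,.2,-140)
E
```

```text
t: 22.08
ee_pos: [0.5791, 0.2849, 0.0269]
tcp_rot: [0.001, 0.001, 1.0, 0.0]
wrist_force: [-0.2, 0.6, -0.7]
grip_width: 0.27
gripper_force: 49.5
t: 22.45
ee_pos: [0.5783, 0.2848, 0.0221]
tcp_rot: [0.0, 0.001, 1.0, 0.0]
wrist_force: [0.0, -0.0, -0.8]
grip_width: 0.272
gripper_force: 49.5
t: 22.82
ee_pos: [0.5781, 0.2848, 0.0216]
tcp_rot: [0.0, 0.001, 1.0, 0.0]
wrist_force: [-0.3, 0.3, -0.6]
grip_width: 0.603
gripper_force: 0.0
t: 23.45
ee_pos: [0.5793, 0.2853, 0.2041]
tcp_rot: [0.002, 0.001, 1.0, 0.001]
wrist_force: [0.0, -0.2, -0.1]
grip_width: 0.599
gripper_force: 0.0
stapler_centre p0.95 rgb [132  70  20] centre [0.5741 0.285 ] mm [24.5 62.9] longaxis deg -0.5 px 317 213
stapler_centre p0.82 rgb [216 186  62] centre [0.5395 0.086 ] mm [66.7 33. ] longaxis deg 65.2 px 78 174
stapler_centre p0.73 rgb [152 129  49] centre [0.5705 0.0154] mm [ 9.3 56.1] longaxis deg -13.2 px 3 206
stapler_centre p0.44 rgb [110 109 102] centre [0.602  0.3503] mm [385.2 536.5] longaxis deg -89.9 px 390 165
wrist stapler_centre [([0.539, 0.068, 0.019], 0.92), ([0.576, 0.286, 0.024], 0.85), ([0.424, 0.243, 0.018], 0.71)]
carton_a_centre p0.97 rgb [142 127 108] centre [ 0.6661 -0.1193] mm [62.2 51.6] longaxis deg 52.6 px 276 298
carton_a_centre p0.20 rgb [96 97 88] centre [ 0.7723 -0.1712] mm [ 82.9 118.8] longaxis deg -87.6 px 276 345
scene carton_a_centre [([0.66, -0.114, 0.012], 0.71)]
carton_a_centre p0.66 rgb [111  99  84] centre [ 0.6541 -0.1283] mm [85.7 46.4] longaxis deg 51.8 px 345 320
side carton_a_centre [([0.66, -0.114, 0.01], 0.96)]
yaw 179.9 twist -0.700 (4 rows) | shift after [ 194.6 -357.     0.5] (6.5 rows) | shift now [ -81.1 -398.4    0.5]
```

```bash
python3 -m jog '{"linear":[[-12,-60,0],[-12,-60,0],[-12,-60,0],[-12,-60,0],[-12,-60,0]],"twist":[0,0,0,0,0]}' 0.85
python3 -m jog '{"linear":[[-12,-60,0],[-9,-38,0],[0,0,0],[0,0,0],[0,0,0]],"twist":[0,0.18,0.18,0.18,0.18]}'
python3 -m jog '{"linear":[[0,0,0],[0,0,0],[0,0,0],[0,0,0],[0,0,0]],"twist":[0.18,0.18,0.18,0.18,0.18]}'
python3 -m jog '{"linear":[[0,0,0],[0,0,0],[0,0,0],[0,0,0],[0,0,0]],"twist":[0.18,0.18,0.18,0.08,0]}'
python3 - <<'E'
from obj import *
look([('carton_a_centre',.028,'carton_a_centre')],'w5.png')
go(.659,-.114,.005,51)
E
```

```text
t: 24.52
ee_pos: [0.6377, -0.0173, 0.2013]
tcp_rot: [-0.0, 0.001, 1.0, 0.0]
wrist_force: [0.7, 0.3, 0.1]
grip_width: 0.85
gripper_force: 0.0
t: 25.15
ee_pos: [0.6582, -0.1138, 0.2009]
tcp_rot: [-0.0, 0.356, 0.934, -0.0]
wrist_force: [0.2, 0.9, 0.8]
grip_width: 0.849
gripper_force: 0.0
t: 25.78
ee_pos: [0.6582, -0.1134, 0.2011]
tcp_rot: [-0.0, 0.727, 0.687, -0.0]
wrist_force: [-0.0, 0.1, -0.3]
grip_width: 0.849
gripper_force: 0.0
t: 26.4
ee_pos: [0.6582, -0.1134, 0.2011]
tcp_rot: [-0.0, 0.9, 0.435, -0.0]
wrist_force: [-0.3, 0.1, -0.6]
grip_width: 0.851
gripper_force: 0.0
carton_a_centre p0.79 rgb [146 130 105] centre [ 0.6607 -0.1136] mm [61.5 38.2] longaxis deg 50.9 px 320 217
wrist carton_a_centre [([0.656, -0.117, 0.014], 0.67)]
yaw 51.6 twist 0.011 (1 rows) | shift after [1.000e-01 1.000e+00 1.963e+02] (3.1 rows) | shift now [  0.    1.  196.3]
```

View pics/w5.png

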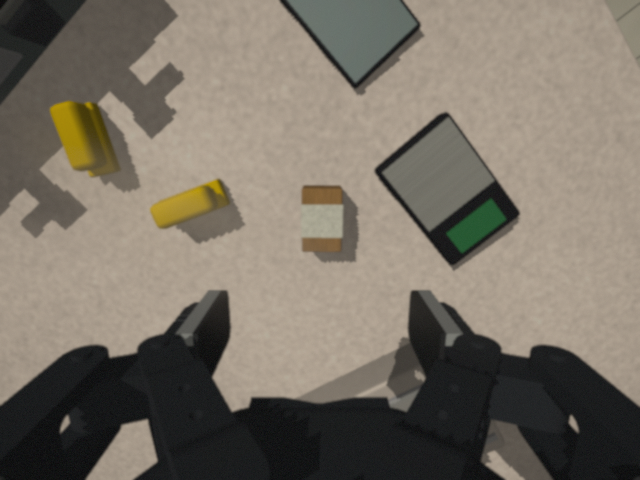

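The carton at (322,218) is aligned between the fingers, and the scale's corner (376,170) has enough clearance if I narrow the opening.

```bash
python3 -m jog '{"linear":[[0,1,55],[0,0,55],[0,0,45],[0,0,38],[0,0,0]],"twist":[0,0,0,0,0]}' 0.68
python3 -m jog '{"linear":[[0,0,0],[0,0,0],[0,0,0],[0,0,0],[0,0,0]],"twist":[0,0,0,0,0]}' 0.15 40
python3 -m jog '{"linear":[[0,0,-40],[0,0,-55],[0,0,-55],[0,0,-40],[0,0,0]],"twist":[0,0,0,0,0]}'
python3 -m jog '{"linear":[[0,0,0],[0,0,0],[0,0,0],[0,0,0]],"twist":[-0.17,-0.17,-0.17,-0.16]}'
python3 -c "
from h import *
go(.58,.215,.2,90)"
```

```text
t: 27.18
ee_pos: [0.6561, -0.1133, 0.0051]
tcp_rot: [-0.002, 0.9, 0.435, -0.003]
wrist_force: [-0.2, 0.1, -0.2]
grip_width: 0.68
gripper_force: 0.0
t: 27.8
ee_pos: [0.6604, -0.1144, 0.0105]
tcp_rot: [0.001, 0.9, 0.435, 0.001]
wrist_force: [-0.5, -0.5, 5.9]
grip_width: 0.408
gripper_force: 41.8
t: 28.42
ee_pos: [0.6616, -0.1146, 0.2037]
tcp_rot: [0.003, 0.9, 0.435, 0.004]
wrist_force: [0.2, -0.1, -0.9]
grip_width: 0.415
gripper_force: 41.1
t: 28.92
ee_pos: [0.6579, -0.1138, 0.1967]
tcp_rot: [-0.001, 0.706, 0.709, -0.001]
wrist_force: [0.8, -0.1, 0.5]
grip_width: 0.412
gripper_force: 41.1
yaw 90.3 twist 0.004 (1 rows) | shift after [328.8 -77.9  -2.8] (5.4 rows) | shift now [329.1 -76.4  -2.8]
```

```bash
python3 -m jog '{"linear":[[55,-13,0],[55,-13,0],[55,-13,0],[55,-13,0],[55,-13,0]],"twist":[0,0,0,0,0]}'
python3 -m jog '{"linear":[[54,-12,0],[0,0,40],[0,0,50],[0,0,20],[0,0,0]],"twist":[0,0,0,0,0]}'
python3 -m jog '{"linear":[[0,0,30],[0,0,20],[0,0,9],[0,0,0],[0,0,0]],"twist":[0,0,0,0,0]}'
python3 -c "
from h import *
go(.58,.215,.018,90)"
```

```text
t: 29.55
ee_pos: [0.5927, 0.1624, 0.197]
tcp_rot: [-0.001, 0.708, 0.707, -0.001]
wrist_force: [1.1, 0.1, -0.3]
grip_width: 0.41
gripper_force: 41.1
t: 30.18
ee_pos: [0.5795, 0.2143, 0.0852]
tcp_rot: [-0.002, 0.707, 0.707, -0.003]
wrist_force: [-0.1, -0.8, 0.2]
grip_width: 0.411
gripper_force: 41.0
t: 30.8
ee_pos: [0.5833, 0.2153, 0.0306]
tcp_rot: [0.0, 0.707, 0.707, 0.001]
wrist_force: [-0.2, 0.8, 0.0]
grip_width: 0.412
gripper_force: 41.0
yaw 89.9 twist -0.001 (1 rows) | shift after [-0.3 -3.3 12.6] (0.2 rows) | shift now [-0.3 -3.3 12.6]
```

```bash
python3 -m jog '{"linear":[[0,-3,7],[0,0,5],[0,0,0],[0,0,0]],"twist":[0,0,0,0]}'
python3 -m jog '{"linear":[[0,0,0],[0,0,0],[0,0,0]],"twist":[0,0,0]}' 0.65
python3 -m jog '{"linear":[[0,0,-40],[0,0,-60],[0,0,-60],[0,0,-60],[0,0,0]],"twist":[0,0,0,0,0]}'
python3 -m jog '{"linear":[[-50,0,0],[-50,0,0],[-50,0,0],[-20,0,0],[0,0,0]],"twist":[0,0,0,0,0]}'
python3 - <<'E'
from obj import *
look([('lid',.066,'lid_hinge')],'w6.png')
c=shot('side'); pp(['lid_hinge','chamber','button_a_grip','button_b_grip'],'side')
import cv2
for n in ('side','scene'):
    c=shot(n)
    for r in vision.trace('lid',n)[:2]:
        m=r['region'].astype(np.uint8); print(n,r['p'],cv2.boxPoints(cv2.minAreaRect(np.argwhere(m)[:,::-1].astype(np.float32))).astype(int).tolist(), cv2.approxPolyDP(max(cv2.findContours(m,0,2)[0],key=len),8,True)[:,0].tolist())
print(pose()[0])
E
```

```text
t: 31.3
ee_pos: [0.5795, 0.215, 0.0175]
tcp_rot: [0.0, 0.707, 0.707, -0.0]
wrist_force: [-0.0, 0.7, -0.3]
grip_width: 0.409
gripper_force: 41.0
t: 31.68
ee_pos: [0.5795, 0.215, 0.0177]
tcp_rot: [0.0, 0.707, 0.707, 0.0]
wrist_force: [0.2, -0.1, 0.1]
grip_width: 0.648
gripper_force: 0.0
t: 32.3
ee_pos: [0.583, 0.2161, 0.2443]
tcp_rot: [0.003, 0.707, 0.707, 0.006]
wrist_force: [1.0, -1.1, 0.7]
grip_width: 0.652
gripper_force: 0.0
t: 32.92
ee_pos: [0.5788, 0.0441, 0.2368]
tcp_rot: [-0.001, 0.708, 0.706, -0.0]
wrist_force: [0.7, -0.1, 0.2]
grip_width: 0.65
gripper_force: 0.0
wrist lid_hinge []
side lid_hinge [([0.514, 0.371, 0.067], 0.84)]
side chamber [([0.518, 0.254, 0.002], 0.68)]
side button_a_grip [([0.457, 0.126, 0.095], 0.57)]
side button_b_grip [([0.592, 0.138, 0.094], 0.47)]
side 0.73 [[162, 113], [272, 94], [289, 187], [179, 206]] [[259, 108], [220, 104], [169, 120], [182, 205], [265, 191], [246, 149], [260, 135]]
scene 0.77 [[354, 130], [407, 71], [493, 148], [440, 207]] [[400, 81], [377, 148], [442, 206], [477, 139]]
scene 0.63 [[156, 275], [176, 262], [186, 278], [165, 290]] [[175, 266], [160, 274], [163, 285], [182, 280]]
[0.57923928 0.04542466 0.23755798]
```

View pics/w6.png

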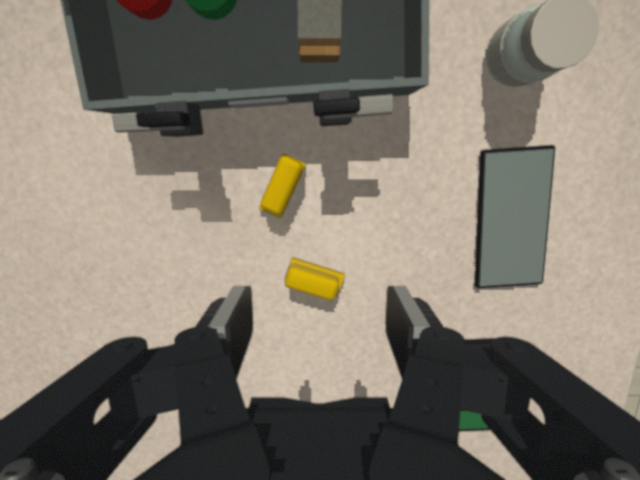

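```bash
cat > lid.py <<'E'
from h import *
from scipy.optimize import least_squares
def proj(c,X): 
    K=np.array([[c['fx'],0,c['cx']],[0,c['fy'],c['cy']],[0,0,1]])
    return cv2.projectPoints(np.array(X,float),np.array(c['rvec'],float),np.array(c['tvec'],float),K,np.array(c['D'],float))[0][:,0]
def lidpts(th,C=(.517,.256),phi=92.7,r=.222):
    f=np.radians(phi); ex=np.array([np.cos(f),np.sin(f),0]); ey=np.array([-ex[1],ex[0],0]); ez=np.array([0,0,1])
    H=np.array([C[0],C[1],0])+.111*ex+.0665*ez
    return [H+s*.142*ey+r*(-np.cos(th)*ex+np.sin(th)*ez) for s in (1,-1)], H, ex
E
python3 - <<'E'
from lid import *
c=vision.camera('scene')
for th in np.arange(1.5,1.95,.1): print(round(th,2),proj(c,lidpts(th)[0]).round(0).tolist(),np.round(lidpts(th)[0],3).tolist())
go(.515,.20,.37,90)
E
```

```text
1.5 [[380.0, 86.0], [455.0, 148.0]] [[0.371, 0.345, 0.288], [0.654, 0.358, 0.288]]
1.6 [[387.0, 83.0], [462.0, 144.0]] [[0.37, 0.367, 0.288], [0.653, 0.38, 0.288]]
1.7 [[393.0, 81.0], [469.0, 142.0]] [[0.369, 0.389, 0.287], [0.652, 0.402, 0.287]]
1.8 [[400.0, 80.0], [475.0, 140.0]] [[0.368, 0.411, 0.283], [0.651, 0.424, 0.283]]
1.9 [[405.0, 80.0], [481.0, 139.0]] [[0.367, 0.432, 0.277], [0.65, 0.445, 0.277]]
yaw 90.0 twist -0.001 (1 rows) | shift after [ 154.7  -64.2 -132.4] (3.4 rows) | shift now [ 154.7  -64.3 -132.4]
```

```bash
python3 -m jog '{"linear":[[0,0,-45],[0,0,-45],[0,0,-45],[0,0,0]],"twist":[0,0,0,0]}' 0
python3 -m jog '{"linear":[[40,-32,0],[40,-32,0],[45,0,0],[30,0,0],[0,0,0]],"twist":[0,0,0,0,0]}'
python3 - <<'E'
from h import *
shot('wrist','w7.png')
pp(['roll_a_centre','carton_a_centre','stapler_centre'],'wrist')
go(.515,.485,.375)
E
```

```text
t: 34.08
ee_pos: [0.5814, 0.045, 0.3773]
tcp_rot: [0.003, 0.707, 0.707, 0.003]
wrist_force: [0.2, -0.9, -0.3]
grip_width: -0.004
gripper_force: 0.0
t: 34.7
ee_pos: [0.5146, 0.2017, 0.3712]
tcp_rot: [-0.001, 0.706, 0.708, -0.001]
wrist_force: [0.2, -0.9, 0.1]
grip_width: 0.0
gripper_force: 0.0
wrist roll_a_centre [([0.425, 0.245, 0.018], 0.6)]
wrist carton_a_centre [([0.578, 0.211, 0.019], 0.71)]
wrist stapler_centre [([0.541, 0.07, 0.02], 0.8), ([0.579, 0.287, 0.024], 0.75), ([0.486, 0.246, 0.018], 0.65)]
yaw 89.9 twist 0.000 (0 rows) | shift after [286.   -0.9  -3.3] (4.6 rows) | shift now [286.   -0.9  -3.3]
```

View pics/w7.png

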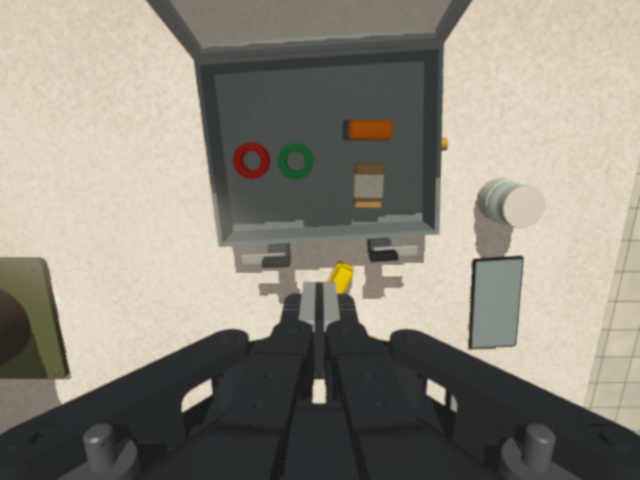

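All four articles lie flat and apart on the chamber floor. Now I'll go over behind the lid.

```bash
python3 -m jog '{"linear":[[57,0,0],[57,0,0],[57,0,0],[57,0,0],[57,0,0]],"twist":[0,0,0,0,0]}'
python3 -m jog '{"linear":[[0,0,0],[0,0,40],[0,0,45],[0,0,45],[0,0,0]],"twist":[0,0,0,0,0]}'
python3 -m jog '{"linear":[[-20,0,0],[-20,0,0],[-15,0,0],[-15,0,0],[-15,0,0]],"twist":[0,0,0,0,0]}'
python3 -m jog '{"linear":[[-15,0,0],[-15,0,0],[-15,0,0],[-15,0,0],[-15,0,0]],"twist":[0,0,0,0,0]}'
```

```text
t: 35.52
ee_pos: [0.5166, 0.4854, 0.3725]
tcp_rot: [0.0, 0.708, 0.706, -0.0]
wrist_force: [1.1, 0.9, 0.2]
grip_width: 0.002
gripper_force: 0.0
t: 36.15
ee_pos: [0.5142, 0.4812, 0.2381]
tcp_rot: [-0.0, 0.708, 0.706, -0.005]
wrist_force: [-1.1, -0.3, 0.0]
grip_width: 0.0
gripper_force: 0.0
t: 36.78
ee_pos: [0.5159, 0.3995, 0.2434]
tcp_rot: [0.0, 0.707, 0.707, 0.001]
wrist_force: [1.3, 2.7, 2.3]
grip_width: 0.005
gripper_force: 0.0
t: 37.4
ee_pos: [0.5148, 0.324, 0.242]
tcp_rot: [-0.0, 0.707, 0.707, -0.001]
wrist_force: [0.7, 3.5, -0.6]
grip_width: -0.0
gripper_force: 1.2
```

```bash
python3 -m jog '{"linear":[[-20,0,4],[-20,0,6],[-18,0,12],[-18,0,15],[-14,0,18]],"twist":[0,0,0,0,0]}'
python3 -m jog '{"linear":[[-14,0,19],[-9,0,22],[-8,0,22],[-2,0,10],[0,0,0]],"twist":[0,0,0,0,0]}'
python3 -c "
from lid import *
go(.515,.2,.08)
c=vision.camera('scene')
print([ [round(q['p'],2),cv2.boxPoints(cv2.minAreaRect(np.argwhere(q['region'])[:,::-1].astype(np.float32))).astype(int).tolist()] for q in vision.trace('lid','scene')[:2]])
for th in (0,.2,.4,.6): print(th,proj(c,lidpts(th)[0]).round(0).tolist())
"
```

```text
t: 38.02
ee_pos: [0.5159, 0.2329, 0.1872]
tcp_rot: [0.001, 0.708, 0.707, 0.0]
wrist_force: [1.4, 0.7, 2.4]
grip_width: 0.0
gripper_force: 0.9
t: 38.65
ee_pos: [0.5144, 0.2011, 0.1136]
tcp_rot: [-0.001, 0.708, 0.707, -0.001]
wrist_force: [0.8, 0.1, -0.4]
grip_width: -0.001
gripper_force: 0.0
yaw 89.9 twist 0.000 (0 rows) | shift after [-1.   0.7 33.6] (0.5 rows) | shift now [-1.   0.7 33.6]
[[0.77, [[310, 170], [354, 124], [441, 205], [397, 252]]]]
0 [[314.0, 176.0], [372.0, 244.0]]
0.2 [[315.0, 164.0], [376.0, 233.0]]
0.4 [[319.0, 151.0], [382.0, 219.0]]
0.6 [[325.0, 137.0], [391.0, 205.0]]
```

```bash
python3 -m jog '{"linear":[[-6,0,14],[-6,0,12],[0,0,8],[0,0,3],[0,0,0]],"twist":[0,0,0,0,0]}'
python3 -m jog '{"linear":[[0,0,3],[0,0,3],[0,0,0]],"twist":[0,0,0]}'
```

```text
t: 39.38
ee_pos: [0.515, 0.19, 0.0771]
tcp_rot: [-0.0, 0.708, 0.707, -0.0]
wrist_force: [0.4, 0.6, 0.1]
grip_width: 0.003
gripper_force: 0.0
t: 39.75
ee_pos: [0.5156, 0.1902, 0.0744]
tcp_rot: [0.001, 0.707, 0.707, 0.001]
wrist_force: [-5.7, -1.9, 21.5]
grip_width: 0.003
gripper_force: 10.2
```

```bash
python3 -m jog '{"linear":[[0,0,-30],[-20,0,-50],[-50,0,-40],[-50,0,0],[0,0,0]],"twist":[0,0,0,0,0]}' 0.5
python3 - <<'E'
from obj import *
c=shot('wrist','w8.png'); pp(['button_a_grip','button_b_grip'],'wrist')
for n in ('scene','side'): shot(n); pp(['button_a_grip','button_b_grip'],n)
look([('button_a_grip',.1,'chamber')])
go(.462,.129,.15,90)
E
```

```text
t: 40.38
ee_pos: [0.5154, 0.0687, 0.1914]
tcp_rot: [0.001, 0.709, 0.705, 0.0]
wrist_force: [0.2, 0.5, 0.0]
grip_width: 0.498
gripper_force: 0.0
wrist button_a_grip [([0.463, 0.126, 0.095], 0.73)]
wrist button_b_grip []
scene button_a_grip [([0.464, 0.126, 0.096], 0.52)]
scene button_b_grip [([0.59, 0.134, 0.094], 0.51)]
side button_a_grip [([0.461, 0.126, 0.096], 0.71)]
side button_b_grip [([0.592, 0.137, 0.093], 0.79)]
button_a_grip p0.83 rgb [80 79 74] centre [0.4526 0.1291] mm [56.6 13.2] longaxis deg 2.0 px 218 158
wrist chamber []
yaw 90.0 twist -0.000 (1 rows) | shift after [ 57.2 -53.2  40.4] (1.4 rows) | shift now [ 57.2 -53.2  40.4]
```

View pics/w8.png

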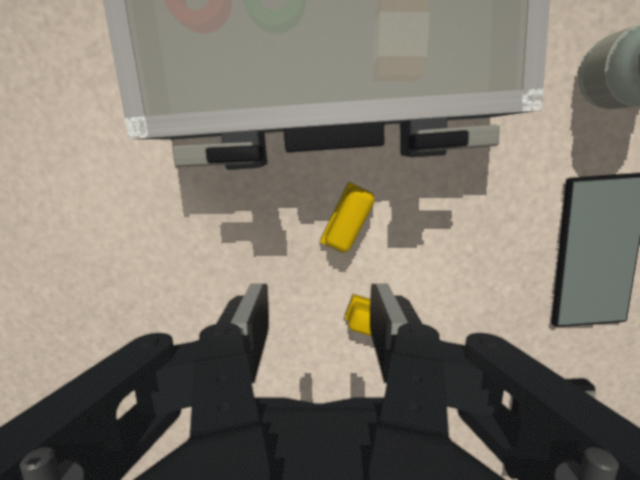

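Run:
```python
from obj import *
P=pose(); c=vision.camera('wrist')
print(ray(c,[[207,154],[259,153],[233,153],[412,139],[467,138],[439,138]],.105,P).round(4).tolist())
go(.462,.127,.15,182,360)
```

```text
[[0.4466, 0.1318, 0.105], [0.4788, 0.1324, 0.105], [0.4627, 0.1324, 0.105], [0.5724, 0.1408, 0.105], [0.6061, 0.1415, 0.105], [0.5889, 0.1414, 0.105]]
yaw 90.0 twist -1.606 (9 rows) | shift after [51.3 57.2 40.5] (1.4 rows) | shift now [ 55.3 -53.3  40.5]
```

```bash
python3 -m jog '{"linear":[[28,-26,0],[28,-26,0],[0,0,0],[0,0,0],[0,0,0]],"twist":[-0.178,-0.178,-0.178,-0.178,-0.178]}' 0.5
python3 -m jog '{"linear":[[0,0,0],[0,0,0],[0,0,0],[0,0,0],[0,0,0]],"twist":[-0.178,-0.178,-0.178,-0.178,0]}'
python3 - <<'E'
from obj import *
P=pose(); look([('button_a_grip',.095,'button_a_grip')],'w9.png')
go(.462,.129,.089,182,360)
E
```

```text
t: 41.65
ee_pos: [0.4587, 0.1225, 0.1907]
tcp_rot: [0.0, 0.331, 0.944, 0.0]
wrist_force: [0.0, -0.0, -0.0]
grip_width: 0.499
gripper_force: 0.0
t: 42.28
ee_pos: [0.4588, 0.1223, 0.1906]
tcp_rot: [0.0, -0.014, 1.0, 0.0]
wrist_force: [-0.4, -0.4, 0.5]
grip_width: 0.499
gripper_force: 0.0
wrist button_a_grip [([0.462, 0.127, 0.098], 0.66)]
yaw -178.4 twist -0.007 (1 rows) | shift after [ -3.4   6.6 101.6] (1.6 rows) | shift now [ -3.4   6.6 101.6]
```

View pics/w9.png

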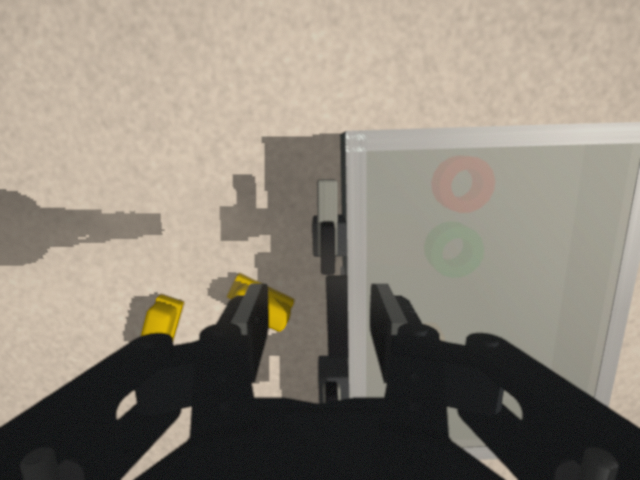

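Run:
```python
from obj import *
P=pose(); c=vision.camera('wrist')
print(ray(c,[[327,220],[327,272],[327,245]],.105,P).round(4).tolist())
im=c['pixels'][235:260,305:350].mean(2).mean(0).astype(int); print(im.tolist())
```

```text
[[0.4412, 0.1278, 0.105], [0.4768, 0.129, 0.105], [0.458, 0.1284, 0.105]]
[108, 108, 108, 108, 108, 107, 101, 88, 72, 63, 60, 62, 67, 74, 74, 64, 50, 45, 45, 45, 45, 46, 46, 46, 46, 46, 46, 46, 48, 65, 90, 100, 92, 81, 75, 74, 73, 70, 68, 68, 72, 88, 118, 145, 157]
```

```bash
python3 -m jog '{"linear":[[-1,3,35],[0,3,35],[0,0,25],[0,0,6],[0,0,0]],"twist":[0,0,0,0,0]}'
python3 -m jog '{"linear":[[0,0,0],[0,0,0],[0,0,0],[0,0,0],[0,0,0]],"twist":[0,0,0,0,0]}' 0 40
python3 -m jog '{"linear":[[0,0,0],[0,0,0],[0,0,0],[0,0,0],[0,0,0]],"twist":[0.16,0.16,0.16,0.16,0.16]}'
python3 -m jog '{"linear":[[0,0,0],[0,0,0],[0,0,0],[0,0,0],[0,0,0]],"twist":[0.16,0.16,0.16,0.16,0.14]}'
python3 -m jog '{"linear":[[0,0,0],[0,0,0]],"twist":[0.02,0]}'
python3 -c "
from h import *
p=pose();print(p[2]['moment']);go(.5,.1,.1)"
```

```text
t: 43.1
ee_pos: [0.4598, 0.1283, 0.0897]
tcp_rot: [-0.0, -0.015, 1.0, -0.0]
wrist_force: [0.8, 0.2, -0.5]
grip_width: 0.499
gripper_force: 0.0
t: 43.72
ee_pos: [0.4605, 0.1282, 0.0908]
tcp_rot: [0.001, -0.015, 1.0, -0.0]
wrist_force: [-1.1, -2.5, 5.9]
grip_width: 0.105
gripper_force: 42.2
t: 44.35
ee_pos: [0.4609, 0.1291, 0.0907]
tcp_rot: [0.001, 0.378, 0.926, 0.001]
wrist_force: [-0.2, 1.7, 5.2]
grip_width: 0.103
gripper_force: 42.0
t: 44.98
ee_pos: [0.4618, 0.1295, 0.0908]
tcp_rot: [0.001, 0.701, 0.713, 0.002]
wrist_force: [1.3, 3.4, 4.0]
grip_width: 0.109
gripper_force: 48.4
t: 45.22
ee_pos: [0.4618, 0.1295, 0.0908]
tcp_rot: [0.001, 0.706, 0.709, 0.002]
wrist_force: [1.9, 5.6, 5.2]
grip_width: 0.101
gripper_force: 51.5
[ 0.76681332 -0.32679238  0.91634434]
yaw 90.3 twist 0.000 (0 rows) | shift after [-29.7  38.1  -9.1] (0.8 rows) | shift now [-29.7  38.1  -9.1]
```

```bash
python3 -m jog '{"linear":[[0,0,0],[0,0,0],[0,0,0]],"twist":[0,0,0]}' 0.5
python3 -m jog '{"linear":[[0,0,-40],[0,0,-60],[0,60,0],[0,60,0],[0,0,0]],"twist":[0,0,0,0.17,0.17]}'
python3 -m jog '{"linear":[[0,0,0],[0,0,0],[0,0,0],[0,0,0],[0,0,0]],"twist":[0.17,0.17,0.17,0.17,0.17]}'
python3 -m jog '{"linear":[[0,0,0],[0,0,0],[0,0,0]],"twist":[0.17,0.17,0]}'
python3 - <<'E'
from obj import *
P=pose(); c=shot('wrist','w10.png')
pp(['button_b_grip'],'wrist')
go(.5895,.136,.089,2.2,360)
E
```

```text
t: 45.6
ee_pos: [0.4587, 0.1279, 0.0892]
tcp_rot: [-0.0, 0.707, 0.707, -0.001]
wrist_force: [-0.0, -0.1, 0.1]
grip_width: 0.498
gripper_force: 0.0
t: 46.22
ee_pos: [0.5844, 0.1281, 0.1893]
tcp_rot: [0.001, 0.818, 0.575, 0.001]
wrist_force: [-1.1, 0.6, -0.3]
grip_width: 0.499
gripper_force: 0.0
t: 46.85
ee_pos: [0.579, 0.1281, 0.189]
tcp_rot: [0.0, 0.982, 0.187, -0.001]
wrist_force: [0.2, -0.1, -0.2]
grip_width: 0.499
gripper_force: 0.0
t: 47.22
ee_pos: [0.5791, 0.1282, 0.1891]
tcp_rot: [0.0, 1.0, 0.022, -0.001]
wrist_force: [0.3, 0.6, -0.3]
grip_width: 0.502
gripper_force: 0.0
wrist button_b_grip [([0.522, 0.26, -0.001], 0.7), ([0.595, 0.136, 0.092], 0.59)]
yaw 2.6 twist 0.006 (1 rows) | shift after [ 10.6  -7.3 100.2] (1.6 rows) | shift now [ 10.6  -7.3 100.2]
```

View pics/w10.png

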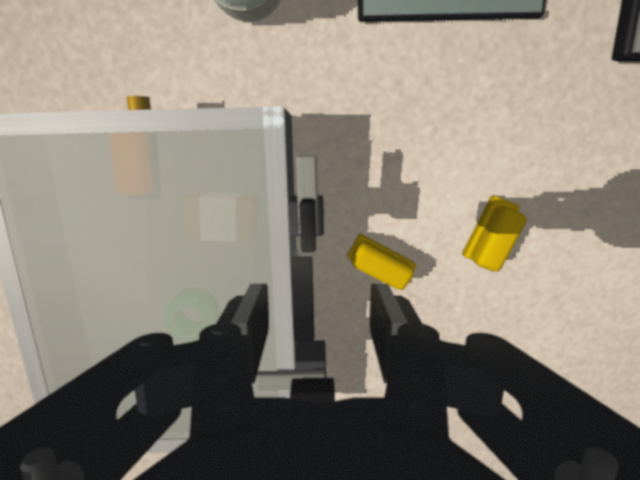

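Run:
```python
from obj import *
P=pose(); c=vision.camera('wrist')
w=ray(c,[[308,200],[308,250],[308,225]],.105,P); print(w.round(4).tolist())
go(w[2][0]-.001,w[2][1],.089,2.2,360)
```

```text
[[0.6102, 0.1372, 0.105], [0.5773, 0.1359, 0.105], [0.5941, 0.1366, 0.105]]
yaw 2.5 twist 0.006 (1 rows) | shift after [ 14.1  -7.8 100.3] (1.6 rows) | shift now [ 14.1  -7.7 100.3]
```

```bash
python3 -m jog '{"linear":[[6,-4,35],[6,-4,35],[0,0,24],[0,0,6],[0,0,0]],"twist":[0,0,0,0,0]}'
python3 -m jog '{"linear":[[0,0,0],[0,0,0],[0,0,0],[0,0,0],[0,0,0]],"twist":[0,0,0,0,0]}' 0 40
python3 -m jog '{"linear":[[0,0,0],[0,0,0],[0,0,0],[0,0,0],[0,0,0]],"twist":[-0.16,-0.16,-0.16,-0.16,-0.16]}'
python3 -m jog '{"linear":[[0,0,0],[0,0,0],[0,0,0],[0,0,0],[0,0,0]],"twist":[-0.16,-0.16,-0.16,-0.16,-0.15]}'
python3 -m jog '{"linear":[[0,0,0],[0,0,0]],"twist":[-0.02,0]}'
python3 -c "
from h import *
p=pose();print(p[2]['moment']);go(.5,.1,.1)"
```

```text
t: 48.0
ee_pos: [0.5913, 0.1369, 0.0897]
tcp_rot: [0.0, 1.0, 0.021, -0.0]
wrist_force: [0.1, -0.5, 0.5]
grip_width: 0.5
gripper_force: 0.0
t: 48.62
ee_pos: [0.5921, 0.1363, 0.091]
tcp_rot: [0.0, 1.0, 0.021, 0.001]
wrist_force: [-0.9, -3.2, 6.5]
grip_width: 0.106
gripper_force: 41.7
t: 49.25
ee_pos: [0.5919, 0.1367, 0.091]
tcp_rot: [0.0, 0.912, 0.411, 0.001]
wrist_force: [-0.1, -2.8, 6.4]
grip_width: 0.099
gripper_force: 41.4
t: 49.88
ee_pos: [0.5916, 0.1367, 0.091]
tcp_rot: [0.001, 0.684, 0.73, 0.001]
wrist_force: [-0.7, -2.9, 7.0]
grip_width: 0.1
gripper_force: 41.5
t: 50.12
ee_pos: [0.5916, 0.1367, 0.091]
tcp_rot: [0.0, 0.679, 0.735, 0.001]
wrist_force: [-1.1, -3.2, 7.6]
grip_width: 0.107
gripper_force: 41.9
[-0.39208468  0.26062389 -0.5637565 ]
yaw 94.5 twist 0.000 (0 rows) | shift after [-29.4 -94.2  -9.1] (1.6 rows) | shift now [-29.4 -94.2  -9.1]
```

```bash
python3 -m jog '{"linear":[[0,0,0],[0,0,0]],"twist":[-0.03,0]}'
python3 -c "
from h import *
p=pose();print(p[2]['moment']);go(.5,.1,.1)"
python3 -m jog '{"linear":[[0,0,0],[0,0,0],[0,0,0]],"twist":[0,0,0]}' 0.5
python3 -m jog '{"linear":[[0,0,-40],[0,0,-60],[-50,0,-60],[-50,0,0],[0,0,0]],"twist":[0,0,0,0,0]}'
python3 - <<'E'
from obj import *
P=pose(); c=shot('wrist','w11.png')
cv2.imwrite('pics/w11c.png',c['pixels'][0:240,100:540,::-1])
go(.495,-.32,.25,90)
E
```

```text
t: 50.38
ee_pos: [0.5916, 0.1367, 0.0911]
tcp_rot: [0.0, 0.668, 0.744, 0.001]
wrist_force: [-1.4, -2.1, 7.0]
grip_width: 0.101
gripper_force: 47.8
[-0.41413296  0.31438222 -0.92061926]
yaw 96.2 twist 0.000 (0 rows) | shift after [-26.6 -95.   -9.1] (1.6 rows) | shift now [-26.6 -95.   -9.1]
t: 50.75
ee_pos: [0.5911, 0.1371, 0.0894]
tcp_rot: [-0.0, 0.667, 0.745, -0.0]
wrist_force: [0.1, 0.1, -0.2]
grip_width: 0.5
gripper_force: 0.0
t: 51.38
ee_pos: [0.6019, 0.0445, 0.2384]
tcp_rot: [0.001, 0.668, 0.744, 0.0]
wrist_force: [0.4, 0.3, 0.2]
grip_width: 0.505
gripper_force: 0.0
yaw 96.2 twist 0.108 (1 rows) | shift after [-366.2 -106.2  -12.4] (6.1 rows) | shift now [-352.6 -145.1  -12.4]
```

View pics/w11c.png

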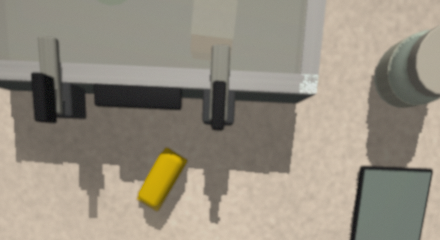

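Both bars lie over the shut lid. Next is the knob.

```bash
python3 -m jog '{"linear":[[-59,-24,0],[-59,-24,0],[-59,-24,0],[-59,-24,0],[-59,-24,0]],"twist":[0.02,0,0,0,0]}'
python3 -m jog '{"linear":[[-58,-25,0],[0,0,35],[0,0,0],[0,0,0]],"twist":[0.04,0.04,0,0]}'
python3 - <<'E'
from obj import *
P=pose(); c=shot('wrist','w12.png'); cv2.imwrite('pics/w12c.png',cv2.resize(c['pixels'][100:350,190:490,::-1],(750,625))[:600])
print(np.round(P[0],4))
pp(['knob_axis','knob_pointer','mark_tip','lock_grip','console'],'wrist')
go(.495,-.321,.2)
E
```

```text
t: 52.05
ee_pos: [0.511, -0.252, 0.2368]
tcp_rot: [-0.001, 0.674, 0.739, 0.0]
wrist_force: [0.0, 0.2, 0.6]
grip_width: 0.503
gripper_force: 0.0
t: 52.55
ee_pos: [0.4926, -0.31, 0.2027]
tcp_rot: [-0.0, 0.702, 0.712, 0.0]
wrist_force: [0.5, -0.8, 0.3]
grip_width: 0.501
gripper_force: 0.0
[ 0.4926 -0.31    0.2027]
wrist knob_axis [([0.498, -0.327, 0.065], 0.63)]
wrist knob_pointer [([0.488, -0.298, 0.051], 0.7)]
wrist mark_tip [([0.526, -0.319, 0.045], 0.54)]
wrist lock_grip [([0.598, -0.341, 0.111], 0.95)]
wrist console [([0.556, -0.331, 0.002], 0.81)]
yaw 90.7 twist 0.000 (0 rows) | shift after [-10.2   2.1   3.6] (0.2 rows) | shift now [-10.2   2.1   3.6]
```

View pics/w12c.png

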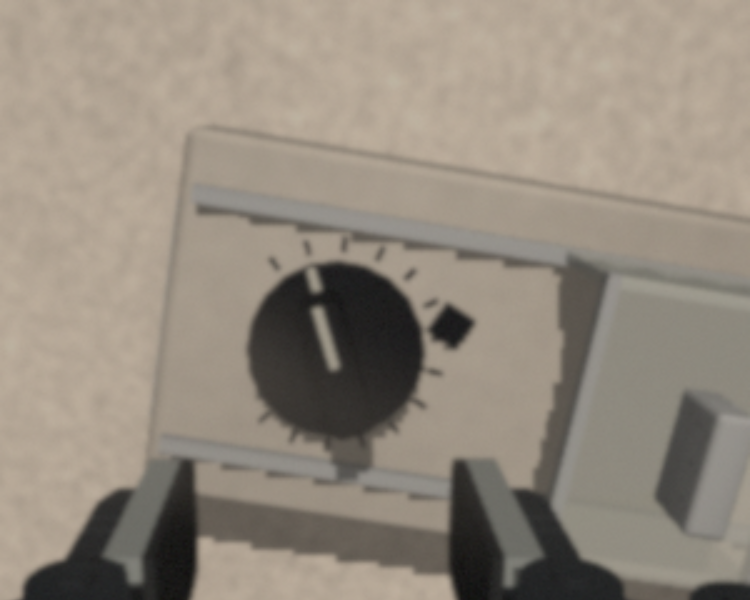

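```bash
cat > knob.py <<'E'
from obj import *
def f(u,v): return [190+u/2.5,100+v/2.5]
def ang(a,b): return np.degrees(np.arctan2(b[1]-a[1],b[0]-a[0]))
E
python3 - <<'E'
from knob import *
P=pose(); c=vision.camera('wrist')
A=ray(c,[f(336,350)],.053,P)[0]; p=ray(c,[f(310,268),f(319,292)],.053,P); b=ray(c,[f(317,308),f(335,370)],.079,P)
m=ray(c,[f(429,328),f(474,322),f(447,304),f(455,350),f(451,327)],.045,P)
print('axis',A,'pointer',p,'bar',b,'mark',m,sep='\n')
print('pointer ang',ang(A,p[0]),'skirt line',ang(p[1],p[0]),'bar line',ang(b[1],b[0]),'mark',ang(A,m[4]),ang(A,m[0]),'r',np.hypot(*(p[0]-A)[:2]),np.hypot(*(m[:,:2]-A[:2]).T))
# dark blob
im=c['pixels'][100:350,190:490].mean(2); d=(im<60).astype(np.uint8)
k,l,s,ce=cv2.connectedComponentsWithStats(d)
for i in range(1,k):
    if s[i,4]>60:
        ys,xs=np.nonzero(l==i); w=ray(c,np.c_[xs+190,ys+100],.045,P); print(s[i],w.mean(0),ang(A,w.mean(0)))
E
```

```text
axis
[ 0.49820934 -0.32308941  0.053     ]
pointer
[[ 0.48920353 -0.2953435   0.053     ]
 [ 0.49225444 -0.3033221   0.053     ]]
bar
[[ 0.49170308 -0.30307077  0.079     ]
 [ 0.49747689 -0.32253835  0.079     ]]
mark
[[ 0.53015965 -0.31700384  0.045     ]
 [ 0.5454997  -0.31469192  0.045     ]
 [ 0.53593246 -0.30851652  0.045     ]
 [ 0.53948943 -0.32470144  0.045     ]
 [ 0.53769837 -0.31655412  0.045     ]]
pointer ang 107.98247657999454 skirt line 110.92619322719156 bar line 106.51962401700263 mark 9.397064608268009 10.78394986304879 r 0.029170880940336895 [0.0325247  0.04803015 0.04044011 0.04131155 0.04002615]
[ 100  104   68   69 3355] [ 0.49831672 -0.32418567  0.045     ] -84.40552505179593
[172 121  16  16 153] [ 0.53678739 -0.31483868  0.045     ] 12.072036451363985
[   0  185   79   65 2410] [ 0.41873835 -0.41135678  0.045     ] -131.99809500417035
[ 180  185  120   65 2913] [ 0.58197785 -0.41153259  0.045     ] -46.5549073914559
```

```bash
python3 -m jog '{"linear":[[0,0,0],[0,0,0],[0,0,0]],"twist":[-0.146,-0.146,0]}' 0.45
python3 -c "
from h import *
go(.4982,-.3237,.0585,107.5,360)"
```

```text
t: 53.28
ee_pos: [0.4922, -0.3112, 0.2029]
tcp_rot: [0.0, 0.593, 0.805, 0.0]
wrist_force: [0.0, -0.4, 0.1]
grip_width: 0.452
gripper_force: 0.0
yaw 107.3 twist -0.004 (1 rows) | shift after [-13.7   1.9 144.4] (2.3 rows) | shift now [-13.7   2.  144.4]
```

```bash
python3 -m jog '{"linear":[[-7,1,40],[-7,1,40],[0,0,40],[0,0,24],[0,0,0]],"twist":[0,0,0,0,0]}'
python3 -m jog '{"linear":[[0,0,0],[0,0,0],[0,0,0],[0,0,0],[0,0,0]],"twist":[0,0,0,0,0]}' 0 40
python3 -m jog '{"linear":[[0,0,0],[0,0,0],[0,0,0],[0,0,0],[0,0,0]],"twist":[0.16,0.16,0.16,0.16,0.16]}'
python3 -m jog '{"linear":[[0,0,0],[0,0,0],[0,0,0],[0,0,0],[0,0,0]],"twist":[0.16,0.16,0.16,0.16,0.16]}'
python3 -m jog '{"linear":[[0,0,0],[0,0,0],[0,0,0]],"twist":[0.084,0,0]}'
python3 -c "
from h import *
print(pose()[2]['moment']);go(.4982,-.3237,.0585,11,360)"
```

```text
t: 53.9
ee_pos: [0.4967, -0.3229, 0.0567]
tcp_rot: [-0.002, 0.593, 0.805, 0.0]
wrist_force: [0.1, -0.6, 0.3]
grip_width: 0.452
gripper_force: 0.0
t: 54.52
ee_pos: [0.4979, -0.3251, 0.0601]
tcp_rot: [0.001, 0.592, 0.806, -0.001]
wrist_force: [-4.0, -2.8, 3.9]
grip_width: 0.152
gripper_force: 40.9
t: 55.15
ee_pos: [0.4961, -0.325, 0.0601]
tcp_rot: [0.0, 0.861, 0.509, -0.002]
wrist_force: [-9.5, -2.6, 6.9]
grip_width: 0.153
gripper_force: 41.4
t: 55.78
ee_pos: [0.4949, -0.3237, 0.0601]
tcp_rot: [-0.001, 0.991, 0.134, -0.002]
wrist_force: [-10.2, -0.2, 9.5]
grip_width: 0.149
gripper_force: 41.8
t: 56.15
ee_pos: [0.4948, -0.3235, 0.0601]
tcp_rot: [-0.001, 0.995, 0.095, -0.002]
wrist_force: [-9.6, -1.2, 9.5]
grip_width: 0.151
gripper_force: 41.8
[-0.17378615  1.6555281   0.01596455]
yaw 10.9 twist -0.002 (1 rows) | shift after [3.3 0.9 1.5] (0.1 rows) | shift now [3.3 0.9 1.5]
```

```bash
python3 -m jog '{"linear":[[-3,0,0],[0,0,0],[0,0,0]],"twist":[0,0,0]}'
python3 -m jog '{"linear":[[0,0,0],[0,0,0],[0,0,0]],"twist":[0,0,0]}' 0.45
python3 -m jog '{"linear":[[0,0,-40],[0,0,-50],[0,0,-50],[0,0,0],[0,0,0]],"twist":[0,0,0,0,0]}'
python3 - <<'E'
from knob import *
P=pose(); c=shot('wrist','w13.png'); cv2.imwrite('pics/w13c.png',cv2.resize(c['pixels'][100:350,190:490,::-1],(750,625))[:600])
print(np.round(P[0],4)); pp(['knob_axis','knob_pointer','mark_tip','lock_grip'],'wrist')
E
```

```text
t: 56.52
ee_pos: [0.4947, -0.3235, 0.0601]
tcp_rot: [-0.001, 0.996, 0.095, -0.0]
wrist_force: [-3.1, 3.5, 7.3]
grip_width: 0.155
gripper_force: 41.5
t: 56.9
ee_pos: [0.4957, -0.3249, 0.0587]
tcp_rot: [0.0, 0.996, 0.095, 0.0]
wrist_force: [0.0, -0.1, -0.4]
grip_width: 0.451
gripper_force: 0.0
t: 57.52
ee_pos: [0.495, -0.3244, 0.1984]
tcp_rot: [-0.0, 0.996, 0.095, 0.0]
wrist_force: [-1.0, 0.1, -0.4]
grip_width: 0.448
gripper_force: 0.0
[ 0.495  -0.3244  0.1984]
wrist knob_axis [([0.498, -0.324, 0.066], 0.94)]
wrist knob_pointer [([0.526, -0.321, 0.054], 0.92)]
wrist mark_tip [([0.524, -0.317, 0.046], 0.75)]
wrist lock_grip [([0.596, -0.338, 0.109], 0.9)]
```

View pics/w13c.png

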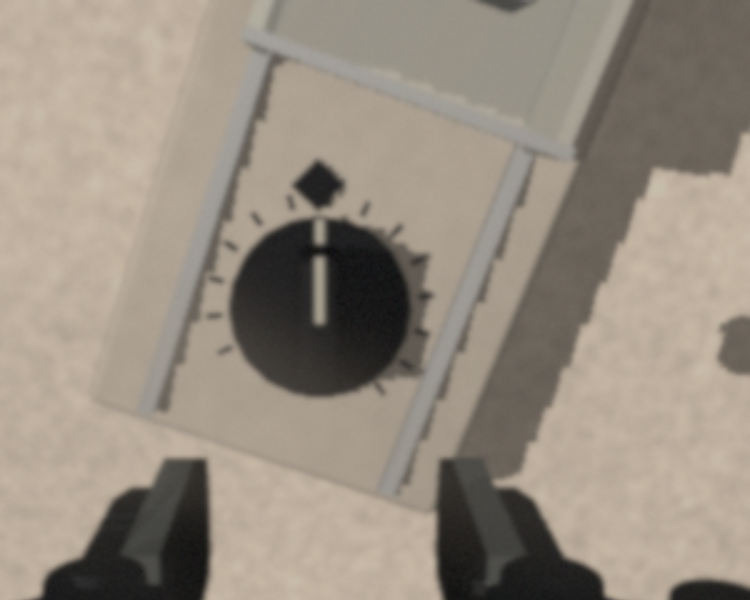

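The pointer (320,218), the axis (320,307) and the diamond (319,185) line up within about 0.5°. Next is the hood.

Run:
```python
from knob import *
P=pose(); c=vision.camera('wrist')
A=ray(c,[f(320,307)],.053,P)[0]; q=ray(c,[f(320,219)],.053,P)[0]; m=ray(c,[f(319,185),f(319,209)],.045,P)
r=ray(c,[f(150,410),f(262,55),f(388,490),f(522,152)],.05,P)
print(A,ang(A,q),ang(A,m[0]),ang(A,m[1]),'rails',ang(r[0],r[1]),ang(r[2],r[3]))
go(.6,-.337,.2,83.3,360)
```

```text
[ 0.49762004 -0.32176234  0.053     ] 10.873346559034852 11.418348005027504 11.558578086320233 rails -8.308377498097029 -8.273058395947187
yaw 10.9 twist -1.264 (7 rows) | shift after [ -0.4 106.1  -3. ] (1.7 rows) | shift now [101.   32.5  -3. ]
```

```bash
python3 -m jog '{"linear":[[50,16,0],[50,16,0],[0,0,0],[0,0,0],[0,0,0]],"twist":[-0.177,-0.177,-0.177,-0.177,-0.177]}' 0.5
python3 -m jog '{"linear":[[0,0,0],[0,0,0],[0,0,0]],"twist":[-0.177,-0.177,0]}'
python3 - <<'E'
from obj import *
P=pose(); c=shot('wrist','w14.png'); print(np.round(P[0],4))
pp(['lock_grip'],'wrist'); look([('lock_grip',.116,'lock_grip')])
for n in ('scene','side'): shot(n); pp(['lock_grip'],n)
go(.598,-.338,.104,82,360)
E
```

```text
t: 58.45
ee_pos: [0.5997, -0.3276, 0.1974]
tcp_rot: [-0.001, 0.857, 0.515, -0.0]
wrist_force: [0.6, -0.1, 0.1]
grip_width: 0.499
gripper_force: 0.0
t: 58.82
ee_pos: [0.5995, -0.3277, 0.1978]
tcp_rot: [-0.001, 0.756, 0.654, -0.0]
wrist_force: [-0.2, 0.8, 0.3]
grip_width: 0.499
gripper_force: 0.0
[ 0.5995 -0.3277  0.1978]
wrist lock_grip [([0.599, -0.341, 0.112], 0.68)]
lock_grip p0.69 rgb [146 142 132] centre [ 0.6011 -0.3298] mm [89.1 64.8] longaxis deg 81.3 px 321 247
wrist lock_grip [([0.596, -0.341, 0.109], 0.97)]
scene lock_grip [([0.6, -0.341, 0.108], 0.66)]
side lock_grip [([0.601, -0.34, 0.11], 0.83)]
yaw 81.8 twist -0.003 (1 rows) | shift after [-10.3  -0.3  94.6] (1.5 rows) | shift now [-10.3  -0.3  94.6]
```

View pics/w14.png

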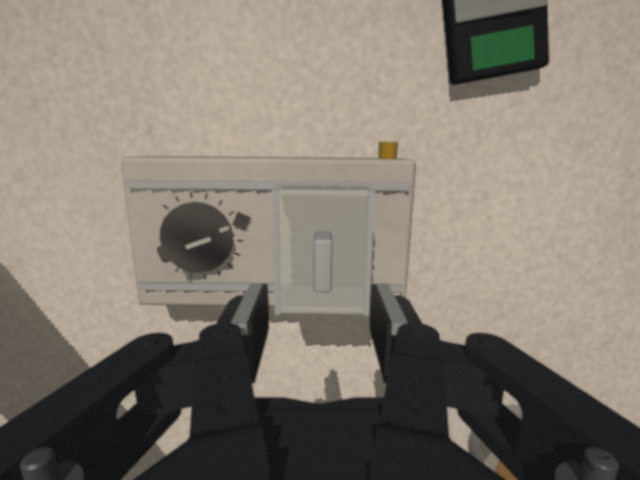

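The hood fin (323,264) sits squarely between the fingers, and the rails run along the closing line.

```bash
python3 -m jog '{"linear":[[-6,1,35],[-6,0,35],[0,0,16],[0,0,7],[0,0,0]],"twist":[0,0,0,0,0]}'
python3 -m jog '{"linear":[[0,0,0],[0,0,0],[0,0,0],[0,0,0],[0,0,0]],"twist":[0,0,0,0,0]}' 0 40
python3 -m jog '{"linear":[[0,-15,0],[0,-15,0],[0,-15,0],[0,-15,0],[0,0,0]],"twist":[0,0,0,0,0]}'
```

```text
t: 59.9
ee_pos: [0.5994, -0.3398, 0.106]
tcp_rot: [0.0, 0.755, 0.655, 0.0]
wrist_force: [-0.5, 0.0, 0.3]
grip_width: 0.502
gripper_force: 0.0
t: 60.52
ee_pos: [0.5998, -0.3402, 0.1071]
tcp_rot: [0.001, 0.756, 0.655, 0.0]
wrist_force: [-0.6, 0.4, 4.9]
grip_width: 0.124
gripper_force: 40.9
t: 61.15
ee_pos: [0.5385, -0.3308, 0.1071]
tcp_rot: [-0.0, 0.756, 0.655, 0.0]
wrist_force: [-0.9, 2.3, 9.1]
grip_width: 0.131
gripper_force: 41.2
```

```bash
python3 -m jog '{"linear":[[0,-15,0],[0,-15,0],[0,-13,0],[0,-6,0],[0,0,0]],"twist":[0,0,0,0,0]}'
python3 -m jog '{"linear":[[0,-4,0],[0,-3,0],[0,-3,0],[0,0,0]],"twist":[0,0,0,0]}'
python3 -c "
from h import *
p=pose(); print(p[2]['wrist_force'],p[0]); go(.486,-.324,.107)"
```

```text
t: 61.78
ee_pos: [0.4965, -0.3244, 0.1071]
tcp_rot: [0.004, 0.756, 0.654, 0.004]
wrist_force: [13.6, 4.0, 0.5]
grip_width: 0.129
gripper_force: 40.5
t: 62.28
ee_pos: [0.4961, -0.3244, 0.1073]
tcp_rot: [0.011, 0.756, 0.654, 0.009]
wrist_force: [34.4, 5.2, -14.9]
grip_width: 0.129
gripper_force: 39.4
[ 34.36103422   5.24947015 -14.93887906] [ 0.49610209 -0.32443828  0.10728621]
yaw 81.7 twist 0.000 (0 rows) | shift after [ -1.  -10.1   0. ] (0.2 rows) | shift now [ -1.  -10.1   0. ]
```

```bash
python3 -m jog '{"linear":[[0,4,0],[0,4,0],[0,0,0]],"twist":[0,0,0]}'
python3 -m jog '{"linear":[[0,0,0],[0,0,0],[0,0,0]],"twist":[0,0,0]}' 0.5
python3 -m jog '{"linear":[[0,0,-30],[0,0,-40],[0,0,-40],[0,0,0]],"twist":[0,0,0,0]}'
python3 - <<'E'
from knob import *
P=pose(); c=shot('wrist','w15.png'); print(np.round(P[0],4))
pp(['lock_grip','knob_axis','knob_pointer','mark_tip'],'wrist')
for n in ('scene','side'): shot(n); pp(['lock_grip','knob_axis','knob_pointer','mark_tip','button_a_grip','button_b_grip'],n)
# bright white pointer pixels seen through the hood, on the bar top and skirt
im=c['pixels']; print(im[200:270:10,280:360:10].mean(2).astype(int))
E
```

```text
t: 62.65
ee_pos: [0.4965, -0.3244, 0.1072]
tcp_rot: [0.005, 0.756, 0.655, 0.005]
wrist_force: [15.9, 4.7, -1.2]
grip_width: 0.132
gripper_force: 40.7
t: 63.02
ee_pos: [0.488, -0.324, 0.1053]
tcp_rot: [-0.001, 0.756, 0.655, -0.0]
wrist_force: [0.1, -0.2, -0.3]
grip_width: 0.501
gripper_force: 0.0
t: 63.52
ee_pos: [0.4905, -0.3259, 0.2193]
tcp_rot: [0.004, 0.756, 0.655, 0.001]
wrist_force: [-0.5, 0.3, -0.2]
grip_width: 0.501
gripper_force: 0.0
[ 0.4905 -0.3259  0.2193]
wrist lock_grip [([0.494, -0.324, 0.11], 0.63)]
wrist knob_axis []
wrist knob_pointer []
wrist mark_tip []
scene lock_grip []
scene knob_axis [([0.494, -0.32, 0.066], 0.74)]
scene knob_pointer [([0.526, -0.318, 0.051], 0.42)]
scene mark_tip [([0.524, -0.317, 0.047], 0.41)]
scene button_a_grip [([0.462, 0.128, 0.097], 0.59)]
scene button_b_grip [([0.592, 0.134, 0.092], 0.66)]
side lock_grip [([0.5, -0.324, 0.11], 0.87), ([0.763, -0.171, 0.006], 0.21)]
side knob_axis []
side knob_pointer []
side mark_tip [([0.558, -0.332, -0.0], 0.53)]
side button_a_grip [([0.46, 0.126, 0.094], 0.45)]
side button_b_grip []
[[142 152 114 113 114 115 113 114]
 [143 145 114 113 131 139 114 116]
 [142 143 114 114 132 140 123 113]
 [142 150 116 114 133 137 113 113]
 [141 149 129 114 134 137 115 125]
 [142 147 131 132 133 134 122 132]
 [136 143 134 130 123 123 130 130]]
```

```bash
python3 -m jog '{"linear":[[0,0,-50],[0,0,-30],[0,0,0],[0,0,0]],"twist":[0,0,0,0]}'
python3 -c "
from h import *
print(close_job())"
```

```text
t: 64.97
ee_pos: [0.4886, -0.3238, 0.2947]
tcp_rot: [-0.001, 0.755, 0.655, -0.0]
wrist_force: [-0.2, 0.2, 0.5]
grip_width: 0.499
gripper_force: 0.0
the job is handed in; nothing more can be done
None
```

The job is done and handed in at about 65 s (no verdict came back): all four articles lie separately on the chamber floor, the lid is shut with both turnbuttons turned to their stops over it, the knob pointer is within about 0.5° of the diamond mark, and the lock hood is pushed to its stop over the knob.

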